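# Put the scanned film and slide containers back in their fitted trays

## Task

The scanning is finished: take the stack of four containers apart from the top down, one at a time, and set each down upright and flat inside the lip of the low tray or round well made to its shape and size (boxes lengthwise in their trays, the wide tin in the larger round well, the small canister in the smaller one). Keep every container upright on the way, and do not shift the brush pot or the loupe.

Things in the scene. Friction and masses are not known exactly. Their poses are not given: they have to be found in the camera images.
- canister_mid (a point): Small film canister, top of the stack: upright aluminium cylinder with a black cap, 32 mm diameter, 50 mm tall, about 40 g. The point is its centre, 25 mm above its underside; z is its upright axis.
- tin_mid (a point): Wide film tin, second from the top: upright plain aluminium cylinder with a dark band, 50 mm diameter, 40 mm tall, about 120 g. The point is its centre, 20 mm above its underside; z is its upright axis.
- short_box_mid (a point): Short archive box of brown board, third from the top: 100 mm (its x) by 54 mm (its y) by 46 mm tall (its z), about 220 g, closed and solid. The point is its centre, 23 mm above its underside. Grasp it across the 54 mm, in its upper half, so that the fingers stay above the tray's lip.
- long_box_mid (a point): Long archive box of brown board, bottom of the stack, standing on the desk: 150 mm (its x) by 60 mm (its y) by 50 mm tall (its z), about 400 g, closed and solid. The point is its centre, 25 mm above its underside. Grasp it across the 60 mm, in its upper half. The things above it lie roughly central on one another (up to 15 mm off), turned slightly.
- canister_well: Place of the small canister: the smaller round wooden well fixed on the desk, inner diameter 48 mm, outer 58 mm, cork floor. Origin at the centre of its underside, on the desk; its floor is 4 mm up and its rim 10 mm up (a lip of 6 mm).
- tin_well: Place of the wide tin: the larger round wooden well fixed on the desk, inner diameter 66 mm, outer 76 mm, cork floor. Origin at the centre of its underside; floor 4 mm up, rim 10 mm up.
- short_tray: Place of the short box: the shorter rectangular tray fixed on the desk, wooden lip and cork floor, inside 116 mm (its x) by 70 mm (its y), lip 4 mm thick. Origin at the centre of its underside; floor 4 mm up, lip top 10 mm up. The box's x goes along the tray's x, either way round.
- long_tray: Place of the long box: the longer rectangular tray fixed on the desk, wooden lip and cork floor, inside 166 mm (its x) by 76 mm (its y), lip 4 mm thick. Origin at the centre of its underside; floor 4 mm up, lip top 10 mm up. The box's x goes along the tray's x, either way round.
- brush_pot: Bystander, leave alone: loose white pot, 72 mm wide, 85 mm tall, holding brushes that reach 150 mm up. Origin at the centre of its underside.
- loupe: Bystander, leave alone: loose black magnifier stand, 56 mm square, 48 mm tall. Origin at the centre of its underside.
Mind the look-alikes: they are no part of the job. What is shaped like the part that bears canister_mid but blue or purple is not meant.

How it is judged (in metres and radians):
On the way, in this order (a step that is already met when the one before it is completed fails the run):
1. the small film canister stands in the small round well (horizontal distance between canister_mid and canister_well below 0.011 m and z of canister_mid in the frame of canister_well between 0.025 and 0.032 m and angle between canister_mid's own z axis and vertical below 0.06 rad and linear speed of canister below 0.02 m/s), for 0.2 s.
2. the wide film tin stands in the large round well (horizontal distance between tin_mid and tin_well below 0.011 m and z of tin_mid in the frame of tin_well between 0.02 and 0.027 m and angle between tin_mid's own z axis and vertical below 0.06 rad and linear speed of tin below 0.02 m/s), for 0.2 s.
3. the short box lies flat in the short tray (horizontal distance between short_box_mid and short_tray below 0.013 m and z of short_box_mid in the frame of short_tray between 0.023 and 0.03 m and angle between short_box_mid's own z axis and vertical below 0.06 rad and angle between the x axis of short_box_mid and the x axis of short_tray, either way round below 0.2 rad and linear speed of short_box below 0.02 m/s), for 0.2 s.
4. the long box lies flat in the long tray (horizontal distance between long_box_mid and long_tray below 0.013 m and z of long_box_mid in the frame of long_tray between 0.025 and 0.032 m and angle between long_box_mid's own z axis and vertical below 0.06 rad and angle between the x axis of long_box_mid and the x axis of long_tray, either way round below 0.2 rad and linear speed of long_box below 0.02 m/s), for 0.2 s.
At the end, for the whole second after the job is handed in: Each container is at rest, upright (within about 3 degrees) and flat on the floor of its own place, inside the lip: canister and tin within 11 mm of their wells' centres, boxes within 13 mm of their trays' centres with their length along the tray (within about 11 degrees) (all of step 1 and all of step 2 and all of step 3 and all of step 4); the robot touches nothing.
It fails at once if the tin is moved more than 40 mm before the canister above it has been put in its place (distance of tin_mid from where it was at the start of the episode above 0.04 m and horizontal distance between canister_mid and canister_well above 0.03 m).
It fails at once if the short box is moved more than 40 mm before the tin above it has been put in its place (distance of short_box_mid from where it was at the start of the episode above 0.04 m and horizontal distance between tin_mid and tin_well above 0.03 m).
It fails at once if the long box is moved more than 40 mm before the short box above it has been put in its place (distance of long_box_mid from where it was at the start of the episode above 0.04 m and horizontal distance between short_box_mid and short_tray above 0.03 m).
It fails at once if one of the four containers is tipped by more than about 35 degrees (angle between any of canister_mid, tin_mid, short_box_mid, long_box_mid's own z axis and vertical above 0.6 rad).
It fails at once if the brush pot or the loupe is shifted by more than 20 mm or knocked over (distance of any of brush_pot, loupe from where it was at the start of the episode above 0.02 m or angle between any of brush_pot, loupe's own z axis and vertical above 0.3 rad).
It also fails if it takes over 125 s, if anything falls off the work surface, if the arm or the gripper's body presses on something with over 40 N, if the wrist force passes 120 N, or if a joint passes its speed limit or range.

## Robot

A 6-joint arm with a two-finger parallel gripper is mounted at the origin on the work surface. World frame = base frame: x ahead of the robot, y to its left, z up, the work surface at z = 0. Lengths are in m, angles in degrees, forces in N, time in s.
With the tool pointing down it reaches from about 0.3 to 0.875 m from the base axis. Payload 6.4 kg.
Tool frame: the origin (TCP) lies midway between the tips of the shut fingers; the grasp point (between the pads) lies 19 mm behind it (arm.tcp_to_grasp is the distance from the TCP to the grasp point, in m); z points along the fingers, x is the direction in which the jaws open and shut, and the axes are right-handed (so a half turn about z gives the same grasp; the last joint's range is limited). The gripper opens to 88 mm and grips with 3 to 60 N. Pads are 18 mm wide; open, the fingers measure 123 mm over their backs; the gripper's body (75 mm by 187 mm) begins 45 mm behind the grasp point.
Start: joints at [60.315, 10.359, 92.074, -0, 77.567, -11.82], TCP at [0.176, 0.547, 0.199] pointing down, gripper open.
Joint ranges: [-171.53, 171.53], [-51.25, 118.39], [17.06, 147.69], [-65.23, 245.23], [0, 150.52], [-178.68, 178.68]. Speed limits (degrees/s): [147.25, 147.25, 172.46, 180, 180, 180].

## Interface

Orientations are given as [roll, pitch, yaw] about the fixed x, y, z axes, in that order (R = Rz(yaw) Ry(pitch) Rx(roll)).
In Python, from bench import arm gives the robot as it stands.
- The arm moves only by the tool move_arm, never from a script. Its argument "series" is one flat list of numbers, 7 for each row, row after row: the shift along the tool's x, y, z in cm, then the turn, a rotation vector about the tool's x, y, z in degrees, then the gripper's target within -1 to 1 (fully open at 1, half-way at 0, shut at -1). In form: [tx, ty, tz, rx, ry, rz, claw, tx, ty, tz, rx, ry, rz, claw, ...]. A call has 1 to 5 rows; each row shifts and turns the commanded pose from where the row before left it, along the tool's axes as they then stand; what a row does not reach is not made up. A row lasts 1/10 s, in which the tool goes at most 50 mm and 8.59 degrees, less where a joint would pass 70% of its speed; a pose out of reach is approached as far as the arm can. A call is refused whole if a number of a shift passes 5 or a number of a turn 8.59, either way. A call with a gripper value outside its range is refused whole. The fingers move at their own pace and stop on an object; the grip force is fixed at half the most. Time passes only in rows, so rows that do not move let the fingers close. It gives the time, the measured TCP pose, the force and the opening at its end, in the units of the state.
- arm.sense(): the state, without advancing time (a new reading comes with each control period).
- arm.camera(name): name is "side" or "top"; returns the picture (420x560x3 uint8, red, green, blue); there is no depth.
- arm.camera_params(name): a dict with "camera_matrix" (3x3 intrinsics, pixels), "k1" (the pictures are not rectified: a ray, as slopes to the right and down, at radius r is drawn at 1 + k1 r^2 times it, then the intrinsics apply), "R" (3x3) and "t" (3): a world point X has camera coordinates R X + t. Camera axes: x right, y down, z forward; pixel columns grow to the right and rows downward; lengths in m; the calibration is good to about 2 mm. A picture is of the moment at which its call begins. camera_params takes no time and is no camera call.
- arm.sign_off(): hands the job in, once; it reports no verdict.
The state is a dict: "t": time; "joint_positions": joint angles; "dq": joint speeds; "joint_efforts": joint torques, N m; "ee_pos": TCP position; "tcp_rot": TCP orientation; "wrist_force": force on the tool from outside, world axes, zero at the start; "ft_torque": the same for the moment, N m; "grip_width": finger opening in m.
Only numpy, scipy, OpenCV 4.12 (cv2) and the standard library are available. Lean on these libraries where they do the work, as an engineer would, in place of code of your own. Each camera call takes 0.05 s, during which the arm holds its last target.

## Working session

There is one attempt and no reset: what is moved stays moved. The work goes in short steps, Python scripts to look and compute and a tool call to move; the robot and the scene stay as the last step left them, time stands still between calls to the robot, and variables do not carry over. Pictures are saved under pics/ and viewed, and the job is handed in when it is done.

Besides the shell and the picture viewer there is one more tool, called after "Emit:" in YAML: its name, and indented under it one key for each argument. move_arm: Moves the arm, as the interface text tells. Its arguments: {"type":"object","properties":{"series":{"type":"array","items":{"type":"number"}}},"required":["series"]}

```bash
mkdir -p pics; ls
python3 - <<'E'
from bench import arm
import cv2
print(arm.sense())
for n in("side","top"):
    im=arm.camera(n); cv2.imwrite(f"pics/{n}0.png",im[:,:,::-1]); print(n,arm.camera_params(n))
E
```

```text
pics
{'t': 0.0, 'joint_positions': array([ 6.03156855e+01,  1.03993734e+01,  9.21311287e+01, -1.66222960e-03,
        7.75671453e+01, -1.18194417e+01]), 'dq': array([-0.12082286,  0.02409643, -0.09797785,  0.06569527,  0.04689811,
       -0.04361806]), 'joint_efforts': array([ 1.36763421e-03, -4.33858895e+01, -3.41853189e+01,  7.03526312e-02,
        3.82693950e-02, -1.48657664e-04]), 'ee_pos': array([0.17607874, 0.54674894, 0.19823937]), 'tcp_rot': array([-1.79981587e+02,  9.59094270e-02,  7.21355019e+01]), 'wrist_force': array([0.85226001, 0.4614289 , 0.30830699]), 'ft_torque': array([ 0.01247931, -0.0203254 ,  0.04398916]), 'grip_width': 0.08773515271405198}
side {'camera_matrix': array([[419.56509848,   0.        , 286.70772148],
       [  0.        , 419.56509848, 217.30483974],
       [  0.        ,   0.        ,   1.        ]]), 'k1': -0.13201635263987482, 'R': array([[ 0.81821095, -0.57484352, -0.00926117],
       [-0.29235883, -0.40215438, -0.86763942],
       [ 0.49503248,  0.71261966, -0.4971077 ]]), 't': array([-0.375872  ,  0.23489121,  1.00909854])}
top {'camera_matrix': array([[434.65285069,   0.        , 279.13071125],
       [  0.        , 434.65285069, 206.76334326],
       [  0.        ,   0.        ,   1.        ]]), 'k1': -0.07455801398630066, 'R': array([[-0.01745945, -0.99949517,  0.02654368],
       [-0.98807083,  0.0131851 , -0.15343466],
       [ 0.15300722, -0.02890592, -0.98780223]]), 't': array([-0.02657447,  0.46685007,  1.11642981])}
```

View pics/side0.png

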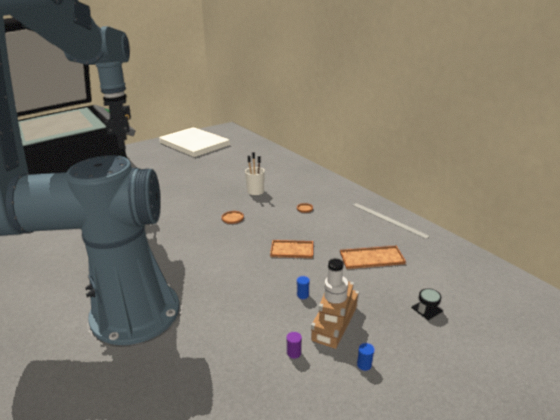

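View pics/top0.png

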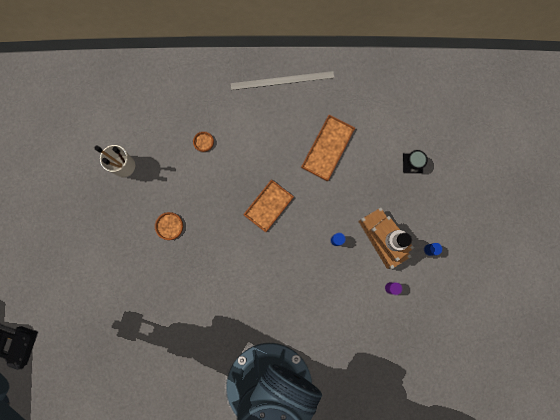

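The side view shows the stack at (336,300) and the top view shows it at (390,240). Candidates for the canister, in top-view pixels:
- aluminium with a black cap, on the stack: (400,240). This is the one described.
- blue: (339,240) and (434,249).
- purple: (396,289).

Next are close crops to check that choice.

Run:
```python
import cv2
a=cv2.imread("pics/top0.png"); b=cv2.imread("pics/side0.png")
cv2.imwrite("pics/c1.png",cv2.resize(a[195:285,340:460],None,fx=6,fy=6,interpolation=cv2.INTER_CUBIC))
cv2.imwrite("pics/c2.png",cv2.resize(b[250:355,280:400],None,fx=5.5,fy=5.5,interpolation=cv2.INTER_CUBIC))
cv2.imwrite("pics/c3.png",cv2.resize(a[105:245,150:370],None,fx=3.6,fy=3.6,interpolation=cv2.INTER_CUBIC))
```

```text
(no output)
```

View pics/c1.png

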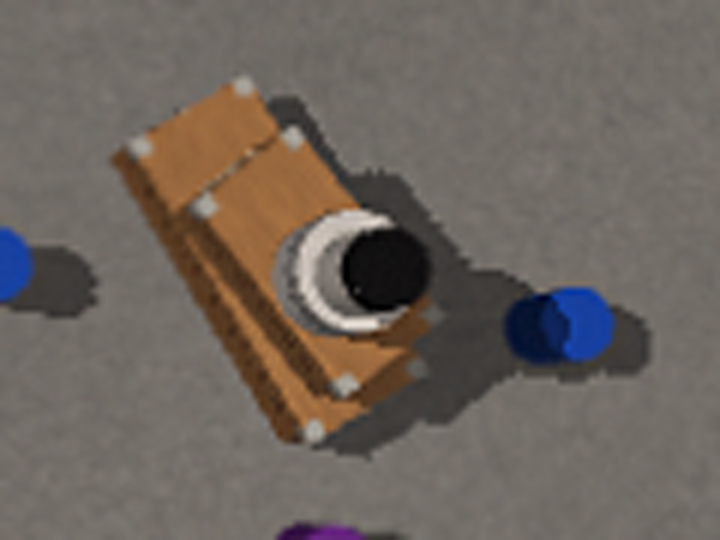

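View pics/c2.png

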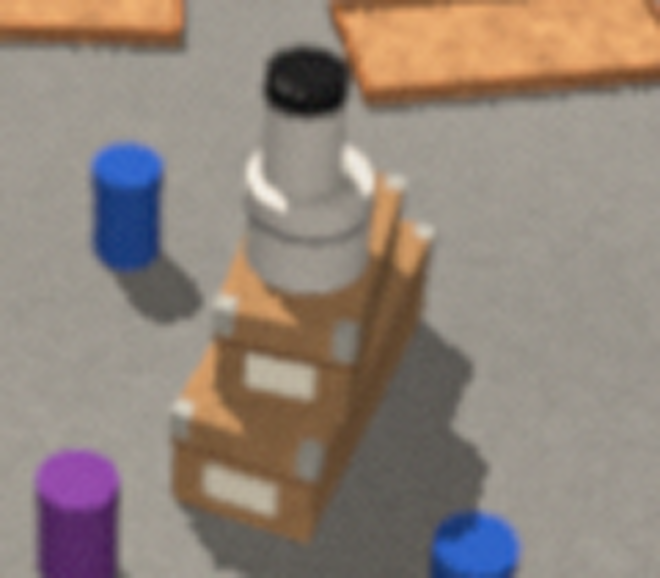

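View pics/c3.png

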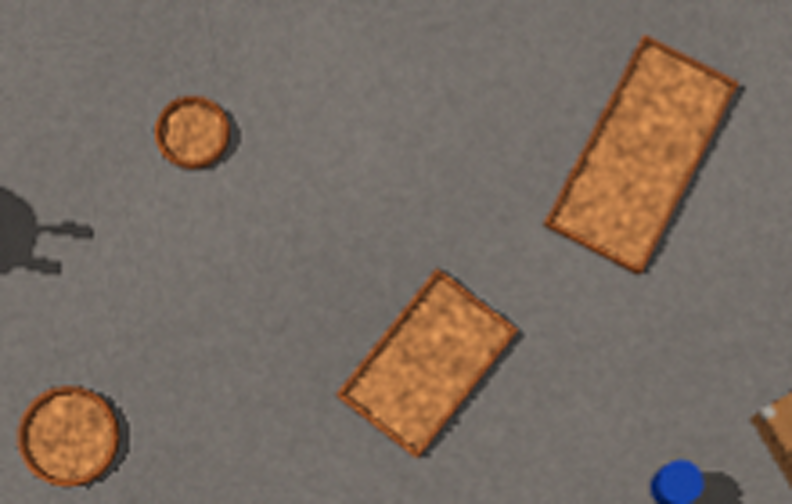

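The close crop confirms it: the canister on the stack is aluminium with a black cap, and the blue and purple ones stand on the desk. Next I fit the poses and overlay them on the pictures.

```bash
cat > h.py <<'E'
import numpy as np, cv2
from scipy.optimize import least_squares
from scipy.spatial.transform import Rotation as Ro
import pickle,os
from bench import arm
P={n:arm.camera_params(n) for n in("top","side")}
def proj(n,X):
    p=P[n]; c=np.atleast_2d(X)@p["R"].T+p["t"]; s=c[:,:2]/c[:,2:]
    s=s*(1+p["k1"]*(s**2).sum(1,keepdims=True)); K=p["camera_matrix"]
    return s*[K[0,0],K[1,1]]+K[:2,2]
def unproj(n,uv,z):
    p=P[n]; uv=np.atleast_2d(np.float64(uv))
    s=cv2.undistortPointsIter(uv[:,None],p["camera_matrix"],np.array([p["k1"],0,0,0.]),None,None,(3,100,1e-12))[:,0]
    d=np.c_[s,np.ones(len(s))]@p["R"]; C=-p["R"].T@p["t"]
    return C+d*((z-C[2])/d[:,2])[:,None]
def rect(x,y,yaw,L,W,z):
    c=np.array([[-L,-W],[L,-W],[L,W],[-L,W]])/2; a=np.deg2rad(yaw)
    return np.c_[c@np.array([[np.cos(a),np.sin(a)],[-np.sin(a),np.cos(a)]])+[x,y],np.full(4,z)]
def circ(x,y,r,z,n=40):
    a=np.linspace(0,2*np.pi,n,endpoint=False); return np.c_[x+r*np.cos(a),y+r*np.sin(a),np.full(n,z)]
def overlay(n,im,polys,box,f,out):
    u0,v0,u1,v1=box; o=cv2.resize(im[v0:v1,u0:u1],None,fx=f,fy=f,interpolation=cv2.INTER_CUBIC)
    for X,col in polys:
        q=(proj(n,X)-[u0,v0]+.5)*f-.5
        cv2.polylines(o,[np.round(q).astype(int)],True,col,1,cv2.LINE_AA)
    cv2.imwrite(out,o)
E
cat > fit.py <<'E'
from h import *
top=cv2.imread("pics/top0.png");side=cv2.imread("pics/side0.png")
def seg(im): 
    h=cv2.cvtColor(im,cv2.COLOR_BGR2HSV); return cv2.inRange(h,(4,110,60),(22,255,255))
for n,im in(("top",top),("side",side)):
    cs,_=cv2.findContours(seg(im),cv2.RETR_EXTERNAL,cv2.CHAIN_APPROX_NONE)
    for c in cs:
        if cv2.contourArea(c)<60: continue
        X=unproj(n,c[:,0],.008)[:,:2]; r=cv2.minAreaRect((X*1000).astype(np.float32)); (ex,ey),er=cv2.minEnclosingCircle((X*1000).astype(np.float32))
        print(n,c[:,0].mean(0).round(),[np.round(v,1) for v in r],"circ",round(ex,1),round(ey,1),round(er,1))
f=lambda a,o=(340,195),k=6:(np.array(a,float)+.5)/k-.5+o
L=f([(118,150),(243,72),(425,370),(305,440)]);S=f([(187,208),(293,125),(438,312),(340,400)])
for nm,q,z,l,w in(("long",L,.05,.15,.06),("short",S,.096,.1,.054)):
    X=unproj("top",q,z); d=X[3]-X[0]; y0=np.rad2deg(np.arctan2(d[1],d[0]))
    def res(p):
        R=rect(p[0],p[1],p[2],l,w,z)[[0,3,2,1]] if 0 else rect(*p,l,w,z)
        D=np.linalg.norm(proj("top",R)[:,None]-q[None],axis=2); return D.min(0)
    s=least_squares(res,[*X[:,:2].mean(0),y0]); print(nm,s.x,res(s.x), np.linalg.norm(X-np.roll(X,1,0),axis=1))
g=f(np.array([[387,269],[352,272]])); print("can top",unproj("top",g[0],.186),"tin top",unproj("top",g[1],.136))
E
python3 fit.py
```

```text
top [168. 226.] [array([423.8, 264.6]), array([73.5, 73.2]), np.float64(89.3)] circ 423.3 264.0 38.5
top [386. 239.] [array([ 384.5, -326.6]), array([156.9,  91.3]), np.float64(29.0)] circ 379.4 -318.5 83.0
top [268. 205.] [array([475.3,  -5.1]), array([ 78.9, 124.8]), np.float64(51.2)] circ 474.8 -6.1 71.6
top [203. 141.] [array([657.4, 174.1]), array([56. , 54.9]), np.float64(89.2)] circ 658.0 174.4 29.3
top [328. 147.] [array([ 637.8, -174.2]), array([ 84.3, 175. ]), np.float64(61.4)] circ 638.6 -173.6 95.7
side [335. 316.] [array([ 400.7, -287. ]), array([225.6,  84.4]), np.float64(37.7)] circ 408.7 -297.4 112.9
side [372. 257.] [array([ 635.8, -174.6]), array([ 92.7, 175.4]), np.float64(61.0)] circ 636.7 -175.3 96.0
side [292. 249.] [array([473.7,  -4.5]), array([ 88.2, 121.3]), np.float64(51.4)] circ 474.8 -4.1 72.1
side [232. 217.] [array([422.4, 264.1]), array([79.6, 71.7]), np.float64(82.7)] circ 422.6 263.5 41.7
side [305. 208.] [array([655.3, 171.1]), array([57.9, 52.4]), np.float64(54.0)] circ 656.8 172.6 31.2
long [   0.37920806   -0.30963755 -150.36149452] [1.39525579 1.06344091 0.69358877 0.36777769] [0.14883517 0.06658474 0.15169857 0.06206062]
short [   0.37365846   -0.31477711 -143.27889059] [0.69077288 0.9957875  0.59272394 0.82939747] [0.10158826 0.05834975 0.09863532 0.05665357]
can top [[ 0.36303183 -0.31679131  0.186     ]] tin top [[ 0.36577905 -0.31828221  0.136     ]]
```

```bash
cat > ov.py <<'E'
from h import *
top=cv2.imread("pics/top0.png");side=cv2.imread("pics/side0.png")
g=(0,255,0);r=(0,0,255);c=(255,255,0);m=(255,0,255)
A=[(rect(.3792,-.3096,29.6,.15,.06,.05),g),(rect(.3792,-.3096,29.6,.15,.06,.0),g),(rect(.3737,-.3148,36.7,.1,.054,.096),r),(circ(.3658,-.3183,.025,.136),c),(circ(.3658,-.3183,.025,.096),c),(circ(.363,-.3168,.016,.186),m),(circ(.363,-.3168,.016,.136),m)]
T=[(rect(.637,-.1745,151.3,.174,.084,.01),g),(rect(.475,-.005,141.2,.124,.078,.01),g),(circ(.4235,.2642,.038,.01),c),(circ(.6575,.174,.029,.01),c)]
overlay("top",top,A,(345,195,435,275),8,"pics/o1.png")
overlay("side",side,A,(290,250,380,350),6,"pics/o2.png")
overlay("top",top,T,(150,105,370,245),3.6,"pics/o3.png")
E
python3 ov.py
```

```text
(no output)
```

View pics/o1.png

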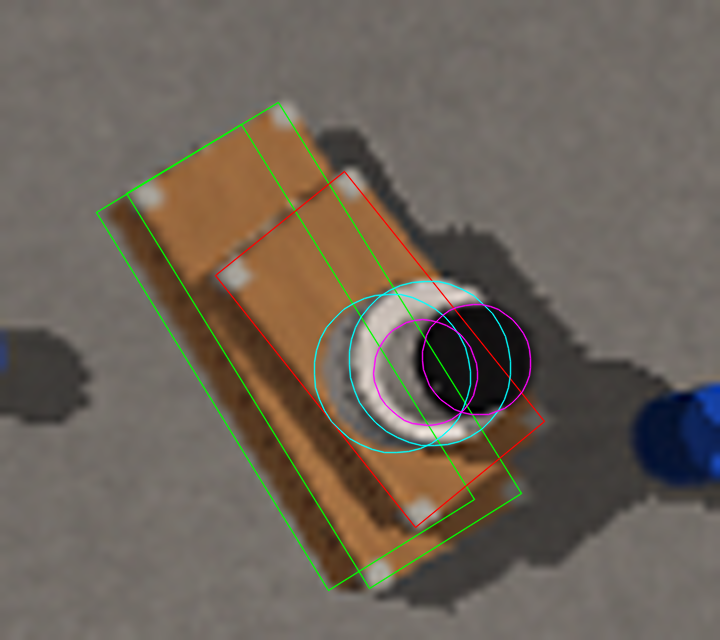

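View pics/o2.png

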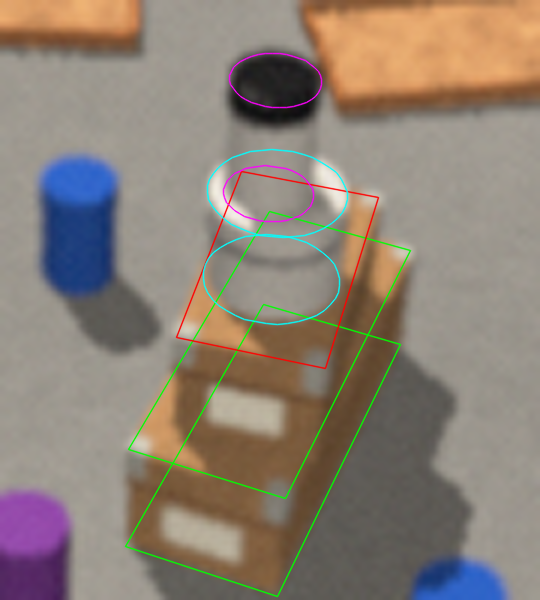

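View pics/o3.png

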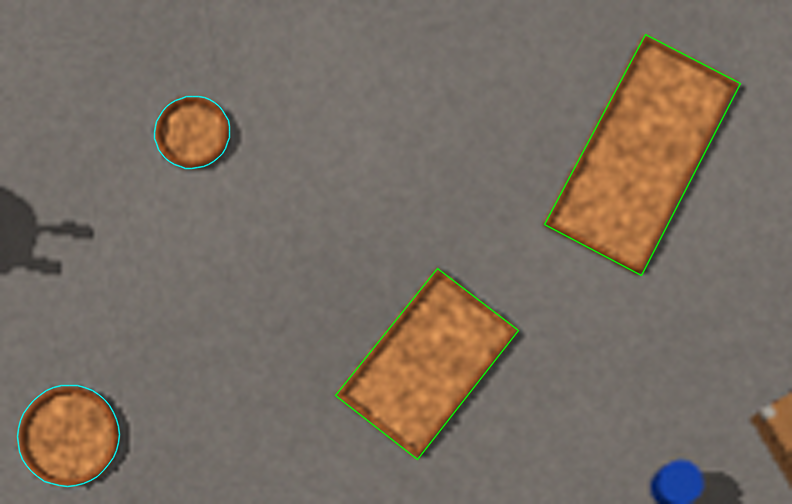

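Trays and wells match the overlay to within about a pixel, and the stack is within about 2–3 mm. Now a helper that gives distances in the tool axes.

```bash
cat > leg.py <<'E'
# usage: leg.py yaw|- x y z ...  prints tool-frame shifts (cm) for successive legs from here
from h import *
import sys
s=arm.sense(); p=s["ee_pos"].copy(); R=Ro.from_euler("xyz",s["tcp_rot"],degrees=True)
print("t",round(s["t"],2),"pos",p.round(4),"rot",s["tcp_rot"].round(2),"w",round(s["grip_width"],4),"F",s["wrist_force"].round(1),"j6",s["joint_positions"][5].round(1))
a=sys.argv[1:]
if a[0]!="-":
    T=Ro.from_euler("xyz",[180,0,float(a[0])],degrees=True); print("turn rotvec(tool):",(R.inv()*T).as_rotvec(degrees=True).round(1))
    T0=T
else: T0=R
for i in range(1,len(a),3):
    q=np.array(a[i:i+3],float); d=R.inv().apply(q-p)*100; d2=T0.inv().apply(q-p)*100
    print(q,"shift cm",d.round(2),"| in target frame",d2.round(2),"len",np.linalg.norm(d).round(1)); p=q
E
python3 leg.py - .40 .20 .22 .42 -.1 .22 .363 -.3165 .22 .363 -.3165 .148
python3 - <<'E'
import sys; sys.path.insert(0,'.')
from h import *
print(unproj("top",[[114,160],[414,162],[339,240],[434,249],[396,289]],.04).round(3))
E
```

```text
t 0.1 pos [0.1761 0.5468 0.1983] rot [-1.7998e+02  9.0000e-02  7.2140e+01] w 0.0881 F [-0.7  0.3 -0.1] j6 -11.8
[0.4  0.2  0.22] shift cm [-26.14  31.95  -2.14] | in target frame [-26.14  31.95  -2.14] len 41.3
[ 0.42 -0.1   0.22] shift cm [-27.94  11.11   0.04] | in target frame [-27.94  11.11   0.04] len 30.1
[ 0.363  -0.3165  0.22  ] shift cm [-22.35   1.22   0.03] | in target frame [-22.35   1.22   0.03] len 22.4
[ 0.363  -0.3165  0.148 ] shift cm [0.01 0.   7.2 ] | in target frame [0.01 0.   7.2 ] len 7.2
[[ 0.599  0.409  0.04 ]
 [ 0.585 -0.404  0.04 ]
 [ 0.375 -0.189  0.04 ]
 [ 0.347 -0.443  0.04 ]
 [ 0.245 -0.335  0.04 ]]
```

Emit:
move_arm:
  series: [-2.9,3.55,-0.24,0,0,0,1,-2.9,3.55,-0.24,0,0,0,1,-2.9,3.55,-0.24,0,0,0,1,-2.9,3.55,-0.24,0,0,0,1,-2.9,3.55,-0.24,0,0,0,1]

```text
t: 0.6
ee_pos: [0.3012, 0.3532, 0.2109]
tcp_rot: [-180.0, 0.0, 72.2]
wrist_force: [1.1, 0.7, 0.0]
grip_width: 0.0882
```

Emit:
move_arm:
  series: [-2.9,3.55,-0.24,0,0,0,1,-2.9,3.55,-0.24,0,0,0,1,-2.9,3.55,-0.24,0,0,0,1,-2.9,3.55,-0.24,0,0,0,1,-4,1.6,0,0,0,0,1]

```text
t: 1.1
ee_pos: [0.4053, 0.156, 0.221]
tcp_rot: [179.9, -0.0, 72.1]
wrist_force: [0.1, 0.1, 0.6]
grip_width: 0.0882
```

Emit:
move_arm:
  series: [-4,1.6,0,0,0,0,1,-4,1.6,0,0,0,0,1,-4,1.6,0,0,0,0,1,-4,1.6,0,0,0,0,1,-4,1.6,0,0,0,0,1]

```text
t: 1.6
ee_pos: [0.4177, -0.0587, 0.2206]
tcp_rot: [180.0, -0.0, 72.1]
wrist_force: [0.4, 0.5, -0.1]
grip_width: 0.0883
```

Emit:
move_arm:
  series: [-4,1.5,0,0,0,0,1,-4,0.2,0,0,0,0,1,-4,0.2,0,0,0,0,1,-4,0.2,0,0,0,0,1,-4,0.2,0,0,0,0,1]

```text
t: 2.1
ee_pos: [0.3778, -0.2558, 0.2205]
tcp_rot: [-180.0, -0.0, 72.1]
wrist_force: [0.4, 0.7, 0.9]
grip_width: 0.0879
```

```bash
python3 leg.py 72 .363 -.3165 .22 .363 -.3165 .148
```

```text
t 2.1 pos [ 0.3778 -0.2558  0.2205] rot [-1.7998e+02 -2.0000e-02  7.2120e+01] w 0.0879 F [0.4 0.7 0.9] j6 -121.2
turn rotvec(tool): [-0.  -0.   0.1]
[ 0.363  -0.3165  0.22  ] shift cm [-6.24  0.45  0.04] | in target frame [-6.23  0.47  0.05] len 6.3
[ 0.363  -0.3165  0.148 ] shift cm [-0.   0.   7.2] | in target frame [ 0.  -0.   7.2] len 7.2
```

Emit:
move_arm:
  series: [0,0,0,0,0,0,1,0,0,0,0,0,0,1]

```text
t: 2.3
ee_pos: [0.3782, -0.2546, 0.2202]
tcp_rot: [-179.9, -0.1, 72.0]
wrist_force: [-0.6, 0.5, 0.1]
grip_width: 0.0881
```

```bash
python3 leg.py 72 .363 -.3165 .22 .363 -.3165 .148
```

```text
t 2.3 pos [ 0.3782 -0.2546  0.2202] rot [-1.7994e+02 -6.0000e-02  7.2000e+01] w 0.0881 F [-0.6  0.5  0.1] j6 -120.9
turn rotvec(tool): [-0.1 -0.1 -0. ]
[ 0.363  -0.3165  0.22  ] shift cm [-6.36  0.47  0.01] | in target frame [-6.36  0.47  0.02] len 6.4
[ 0.363  -0.3165  0.148 ] shift cm [-0.01  0.01  7.2 ] | in target frame [ 0.  -0.   7.2] len 7.2
```

No lag. I'll move over the canister and look before going down.

Emit:
move_arm:
  series: [-3.2,0.25,0,0,0,0,1,-3.15,0.2,0,0,0,0,1,0,0,0,0,0,0,1]

```text
t: 2.6
ee_pos: [0.3634, -0.3174, 0.2206]
tcp_rot: [-180.0, 0.0, 72.1]
wrist_force: [0.6, 1.3, -0.1]
grip_width: 0.0882
```

```bash
cat > look.py <<'E'
import sys
from h import *
n,o=sys.argv[1:3]; b=list(map(int,sys.argv[3:7])); f=float(sys.argv[7])
im=arm.camera(n)[:,:,::-1].copy(); cv2.imwrite(f"pics/{o}_raw.png",im)
overlay(n,im,[],b,f,f"pics/{o}.png")
E
python3 look.py side s1 250 200 400 350 4; python3 leg.py 72 .363 -.3165 .148
```

```text
t 2.65 pos [ 0.3636 -0.3158  0.2204] rot [-1.7997e+02 -5.0000e-02  7.2100e+01] w 0.0877 F [-0.8 -0.2  0.3] j6 -127.3
turn rotvec(tool): [-0.  -0.   0.1]
[ 0.363  -0.3165  0.148 ] shift cm [-0.09 -0.03  7.24] | in target frame [-0.08 -0.04  7.24] len 7.2
```

View pics/s1.png

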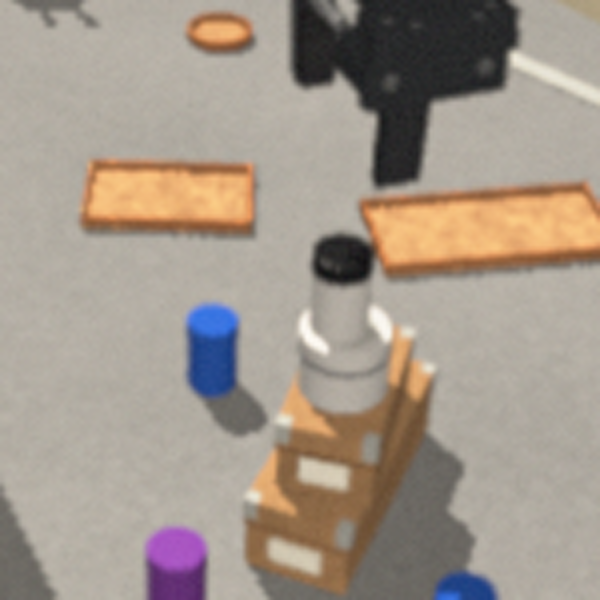

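Run:
```python
from h import *
print((proj("side",[[.3636,-.3158,.2204],[.363,-.3165,.186]])-[250,200])*4)
```

```text
[[344.92852822 195.30221084]
 [341.51491549 251.05668747]]
```

Run:
```python
from h import *
a=np.deg2rad(72.1);u=np.array([np.cos(a),np.sin(a),0])
T=np.array([.3636,-.3158,0])
for z in(.22,.235,.25,.26):
  print(z,[((proj("side",[T+k*u+[0,0,z]])-[250,200])*4)[0].round() for k in(-.062,-.053,-.044,.044,.053,.062)])
```

```text
0.22 [array([395., 265.]), array([388., 254.]), array([380., 244.]), array([313., 152.]), array([306., 143.]), array([300., 135.])]
0.235 [array([397., 239.]), array([390., 229.]), array([382., 219.]), array([314., 128.]), array([307., 119.]), array([301., 111.])]
0.25 [array([400., 213.]), array([392., 203.]), array([384., 193.]), array([315., 103.]), array([308.,  95.]), array([302.,  87.])]
0.26 [array([401., 196.]), array([393., 186.]), array([385., 176.]), array([316.,  87.]), array([309.,  79.]), array([303.,  71.])]
```

```bash
python3 look.py top t1 320 180 470 300 5
python3 - <<'E'
from h import *
a=np.deg2rad(72.1);u=np.array([np.cos(a),np.sin(a),0])
T=np.array([.3636,-.3158,0])
for z in(.22,.26):
  print(z,[((proj("top",[T+k*u+[0,0,z]])-[320,180])*5)[0].round() for k in(-.062,-.044,0,.044,.062)])
E
```

```text
0.22 [array([573., 330.]), array([535., 318.]), array([442., 290.]), array([348., 261.]), array([310., 250.])]
0.26 [array([608., 324.]), array([568., 312.]), array([471., 282.]), array([374., 252.]), array([334., 240.])]
```

View pics/t1.png

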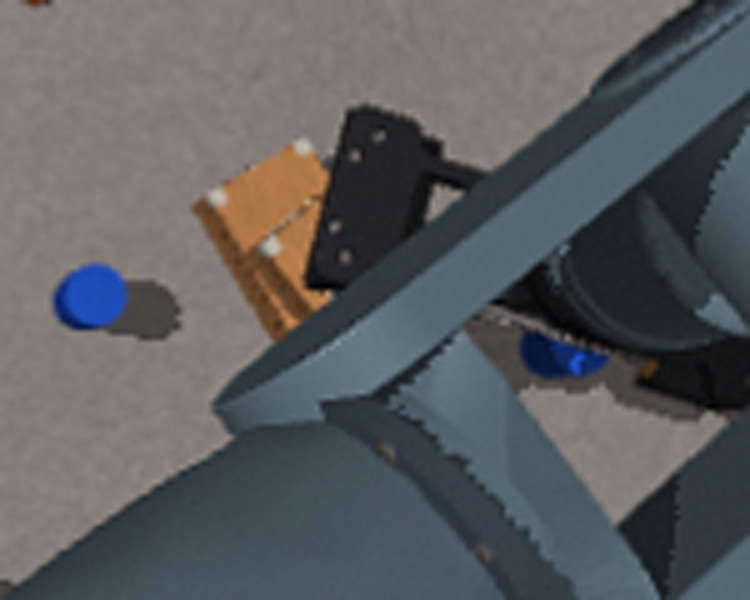

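View pics/s1_raw.png

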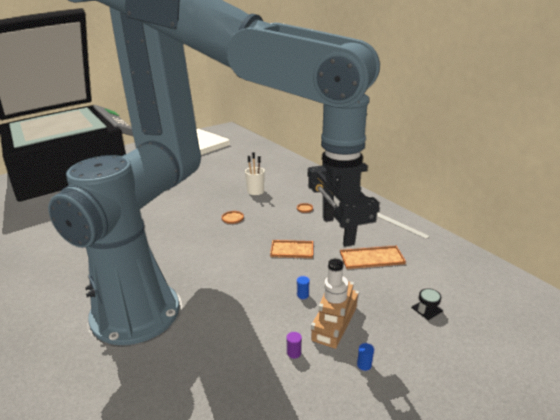

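Open fingers sit higher than the TCP, probably because they swing on an arc. I'll measure tip height against opening in free air before trusting the TCP height.

Emit:
move_arm:
  series: [0,0,0,0,0,0,0.3,0,0,0,0,0,0,0.3,0,0,0,0,0,0,0.3,0,0,0,0,0,0,0.3,0,0,0,0,0,0,0.3]

```text
t: 3.2
ee_pos: [0.3636, -0.316, 0.2208]
tcp_rot: [180.0, 0.0, 72.2]
wrist_force: [0.0, 0.3, -0.2]
grip_width: 0.0575
```

```bash
python3 look.py side s2 290 150 390 270 5
```

Emit:
move_arm:
  series: [0,0,0,0,0,0,-0.3,0,0,0,0,0,0,-0.3,0,0,0,0,0,0,-0.3,0,0,0,0,0,0,-0.3,0,0,0,0,0,0,-0.3]

```text
t: 3.75
ee_pos: [0.3635, -0.3163, 0.2207]
tcp_rot: [-180.0, -0.0, 72.1]
wrist_force: [-0.9, 0.7, 0.4]
grip_width: 0.031
```

```bash
python3 look.py side s3 290 150 390 270 5
```

```text
(no output)
```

View pics/s2.png

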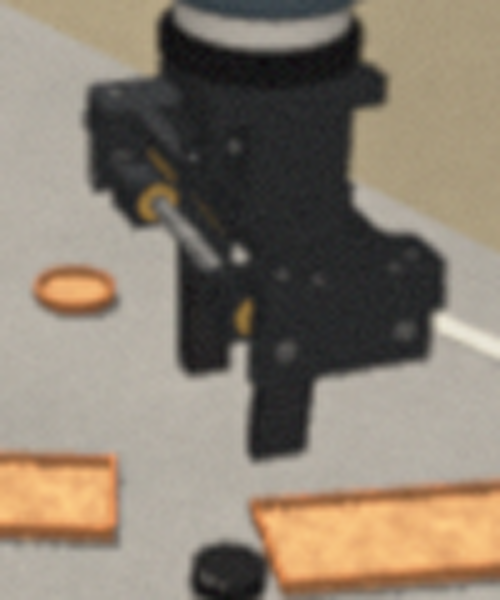

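View pics/s3.png

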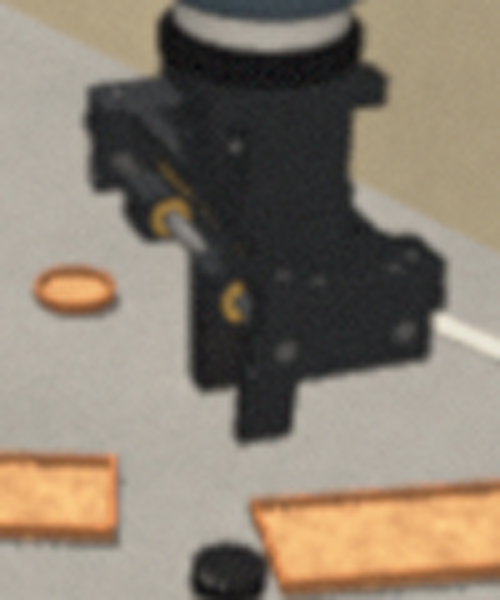

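Run:
```python
from h import *
def body(T,z0,yaw=72.1):
    P_=[]
    P_.append((rect(T[0],T[1],yaw,.187,.075,z0+.064),(0,255,0)))
    a=np.deg2rad(yaw);u=np.array([np.cos(a),np.sin(a)])
    for s in(1,-1):
        c=T[:2]+s*u*(.0155+.009); P_.append((rect(c[0],c[1],yaw,.0175,.018,z0),(0,0,255)))
    return P_
T=np.array([.3636,-.3160])
for dz,nm in((0,"a"),(.04,"b")):
    overlay("side",cv2.imread("pics/s3_raw.png"),body(T,.2207+dz),(290,150,390,270),5,f"pics/bs{nm}.png")
    overlay("top",cv2.imread("pics/t1_raw.png"),body(T,.2207+dz),(320,180,470,300),4,f"pics/bt{nm}.png")
a=[cv2.imread(f"pics/{x}.png") for x in("bsa","bsb")]; cv2.imwrite("pics/bs.png",cv2.resize(np.hstack(a),(800,480)))
a=[cv2.imread(f"pics/{x}.png") for x in("bta","btb")]; cv2.imwrite("pics/bt.png",cv2.resize(np.hstack(a),(800,320)))
```

```text
(no output)
```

View pics/bs.png

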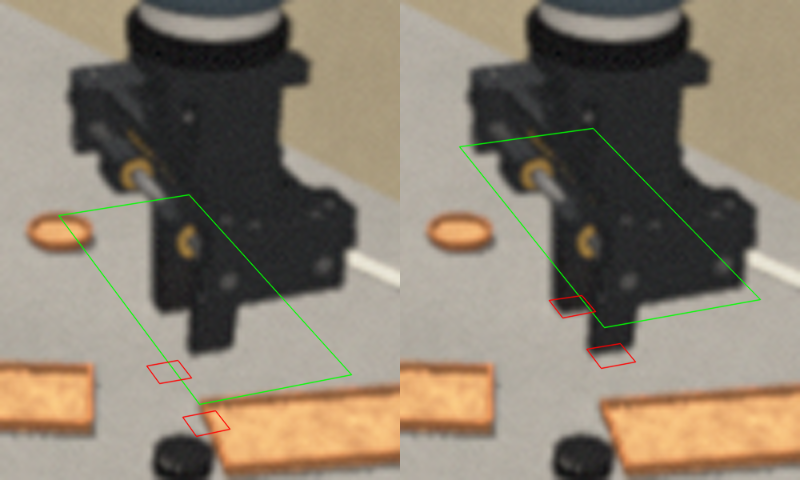

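View pics/bt.png

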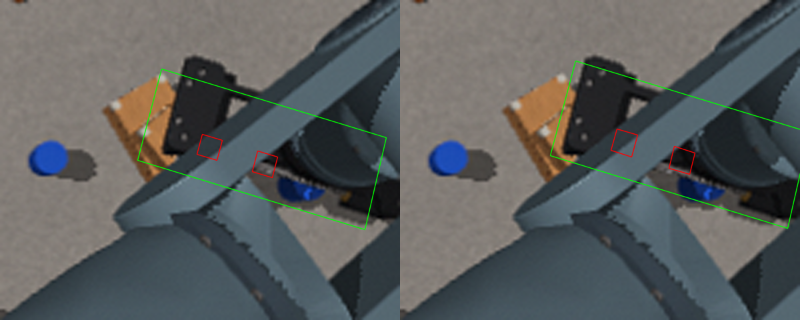

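The rendered fingers fit best about 40 mm higher than the TCP reading. Test: descend with the gripper open to a reading of z = 0.15, look, then try closing.

Emit:
move_arm:
  series: [0,0,0,0,0,0,1,0,0,0,0,0,0,1,0,0,0,0,0,0,1,0,0,0,0,0,0,1,0,0,0,0,0,0,1]

```text
t: 4.3
ee_pos: [0.3635, -0.3162, 0.2207]
tcp_rot: [-180.0, 0.0, 72.1]
wrist_force: [-0.3, 0.0, 0.5]
grip_width: 0.0689
```

Emit:
move_arm:
  series: [0,0,2,0,0,0,1,0,0,2,0,0,0,1,0,0,2,0,0,0,1,0,0,1,0,0,0,1,0,0,0,0,0,0,1]

```text
t: 4.8
ee_pos: [0.3629, -0.3154, 0.1494]
tcp_rot: [-179.9, -0.1, 72.1]
wrist_force: [0.2, 0.1, 0.3]
grip_width: 0.088
```

```bash
python3 look.py side s4 290 170 390 290 5; python3 look.py top t4 320 180 470 300 5
```

```text
(no output)
```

View pics/s4.png

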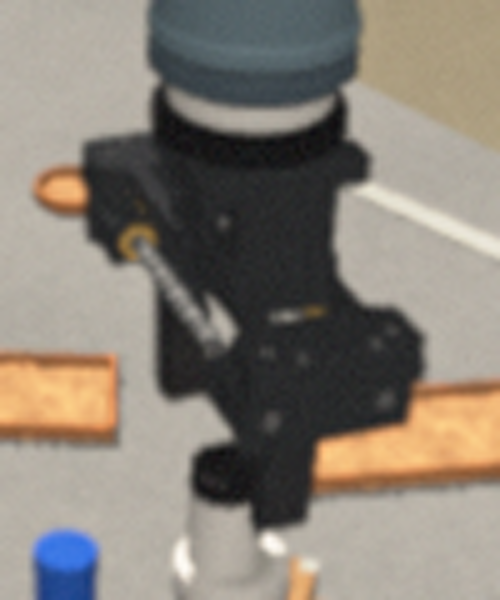

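View pics/t4.png

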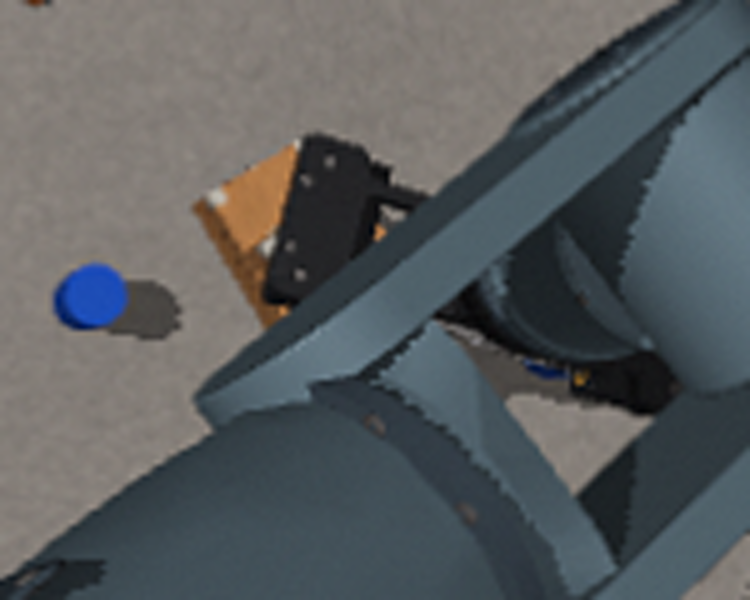

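The tips still look to be at about cap height (midpoint at crop (232,457), cap at (222,470)). I'll go down another 2.4 cm, which is safe under either reading, and close. A width of 32 mm would mean the canister, 50 mm the tin.

Emit:
move_arm:
  series: [0,0,0.8,0,0,0,1,0,0,0.8,0,0,0,1,0,0,0.8,0,0,0,1,0,0,0,0,0,0,1]

```text
t: 5.3
ee_pos: [0.3629, -0.3154, 0.1253]
tcp_rot: [-179.9, -0.1, 72.1]
wrist_force: [-0.2, 0.3, 0.2]
grip_width: 0.0879
```

```bash
python3 look.py side s5 290 170 390 290 5
```

```text
(no output)
```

View pics/s5.png

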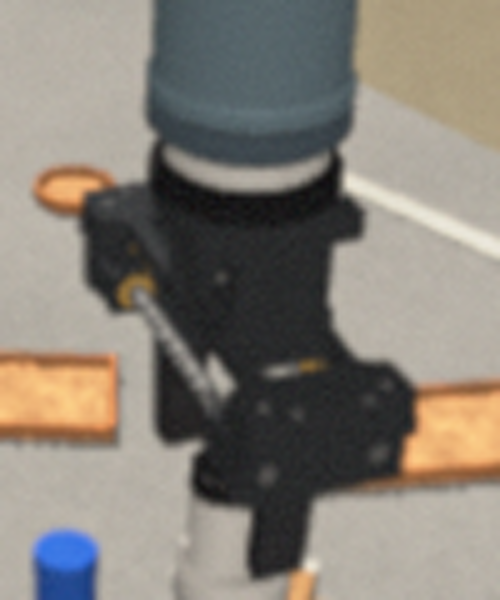

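Run:
```python
from h import *
a=np.deg2rad(72.1);u=np.array([np.cos(a),np.sin(a),0])
T=np.array([.3629,-.3154,0])
for z in(.125,.145,.155,.165):
  print(z,[((proj("side",[T+k*u+[0,0,z]])-[290,170])*5)[0].round() for k in(-.062,-.053,-.044,.053)])
```

```text
0.125 [array([276., 668.]), array([267., 654.]), array([258., 641.]), array([173., 507.])]
0.145 [array([279., 631.]), array([270., 617.]), array([261., 604.]), array([174., 471.])]
0.155 [array([281., 612.]), array([272., 598.]), array([263., 585.]), array([175., 453.])]
0.165 [array([283., 592.]), array([273., 579.]), array([264., 565.]), array([176., 434.])]
```

Emit:
move_arm:
  series: [0,0,0,0,0,0,-1,0,0,0,0,0,0,-1,0,0,0,0,0,0,-1,0,0,0,0,0,0,-1,0,0,0,0,0,0,-1]

```text
t: 5.85
ee_pos: [0.3635, -0.3163, 0.1269]
tcp_rot: [180.0, 0.0, 72.1]
wrist_force: [0.4, -0.0, -0.7]
grip_width: 0.05
```

Emit:
move_arm:
  series: [0,0,0,0,0,0,-1,0,0,0,0,0,0,-1,0,0,0,0,0,0,-1,0,0,0,0,0,0,-1,0,0,0,0,0,0,-1]

```text
t: 6.35
ee_pos: [0.3635, -0.3163, 0.1267]
tcp_rot: [180.0, 0.0, 72.1]
wrist_force: [-0.7, 0.3, 0.2]
grip_width: 0.03
```

```bash
python3 look.py side s6 290 170 390 290 5; python3 leg.py -
```

```text
t 6.4 pos [ 0.3635 -0.3163  0.1268] rot [180.     0.    72.14] w 0.0304 F [ 0.6 -0.   0.4] j6 -127.3
```

View pics/s6.png

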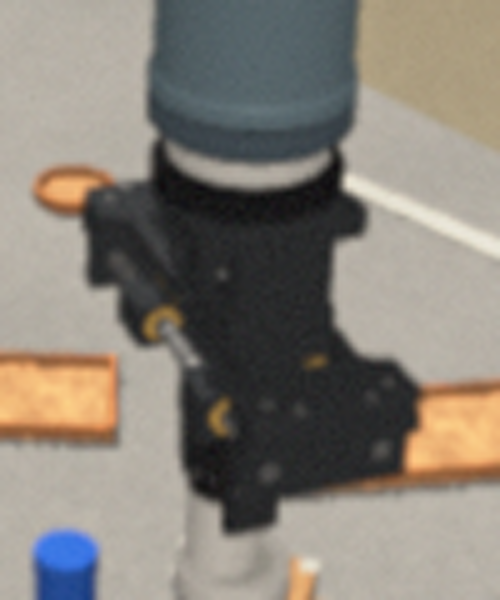

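The width stopped near 31 mm, so the fingers are on the canister and the picture is right: the real tips are about 40 mm above the reading. Test lift.

Emit:
move_arm:
  series: [0,0,0,0,0,0,-1,0,0,0,0,0,0,-1,0,0,-1,0,0,0,-1,0,0,-2,0,0,0,-1,0,0,0,0,0,0,-1]

```text
t: 6.9
ee_pos: [0.3647, -0.3179, 0.1596]
tcp_rot: [179.8, 0.2, 72.1]
wrist_force: [0.2, -0.8, -0.3]
grip_width: 0.0296
```

```bash
python3 look.py side s7 290 150 390 270 5; python3 leg.py -
```

```text
t 6.95 pos [ 0.3642 -0.3173  0.1582] rot [1.7984e+02 1.2000e-01 7.2140e+01] w 0.0302 F [-0.5  1.1 -1. ] j6 -127.3
```

View pics/s7.png

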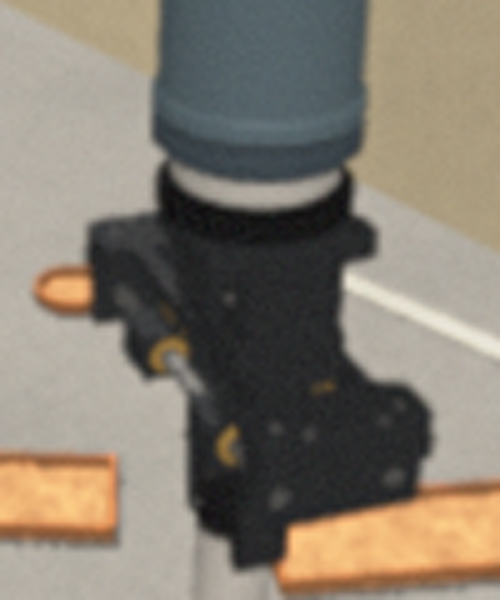

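```bash
python3 look.py side s8 270 230 400 350 5; python3 leg.py 72 .363 -.3165 .2 .45 -.1 .2 .6575 .174 .2
```

```text
t 7.0 pos [ 0.3637 -0.3165  0.1571] rot [1.7994e+02 5.0000e-02 7.2140e+01] w 0.03 F [ 0.2  0.8 -0.4] j6 -127.3
turn rotvec(tool): [0.1 0.  0.1]
[ 0.363  -0.3165  0.2   ] shift cm [-0.02 -0.07 -4.29] | in target frame [-0.02 -0.07 -4.29] len 4.3
[ 0.45 -0.1   0.2 ] shift cm [ 2.327e+01  1.640e+00 -2.000e-02] | in target frame [23.28  1.58  0.  ] len 23.3
[0.6575 0.174  0.2   ] shift cm [ 3.244e+01  1.135e+01 -1.000e-02] | in target frame [32.47 11.27  0.  ] len 34.4
```

View pics/s8.png

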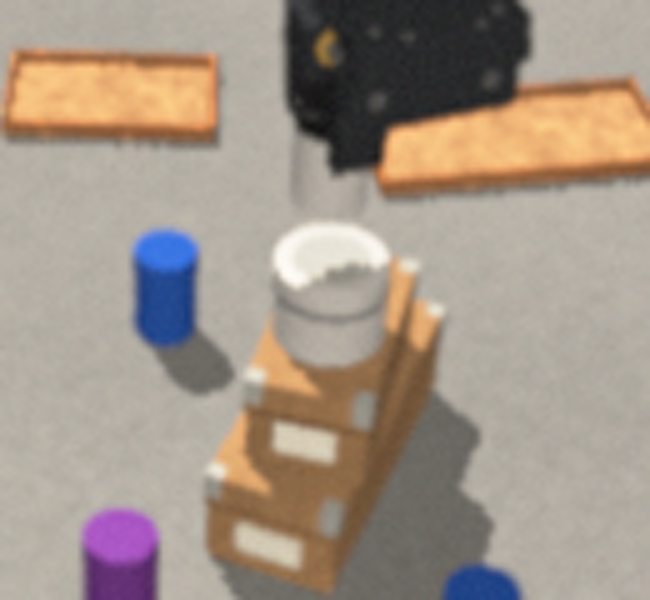

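The canister is off the tin and hangs upright at crop (330,190); the tin stayed put. On to the small well.

Emit:
move_arm:
  series: [0,0,-2,0,0,0,-1,4,0.3,0,0,0,0,-1,4,0.3,0,0,0,0,-1,4,0.3,0,0,0,0,-1,4,0.3,0,0,0,0,-1]

```text
t: 7.5
ee_pos: [0.4238, -0.166, 0.1758]
tcp_rot: [-179.9, -0.0, 72.1]
wrist_force: [1.1, -0.1, -0.3]
grip_width: 0.0301
```

Emit:
move_arm:
  series: [4,0.3,0,0,0,0,-1,4,1,0,0,0,0,-1,4,1.4,0,0,0,0,-1,4,1.4,0,0,0,0,-1,4,1.4,0,0,0,0,-1]

```text
t: 8.0
ee_pos: [0.538, 0.0076, 0.1757]
tcp_rot: [-179.9, 0.0, 72.1]
wrist_force: [0.7, -1.2, -0.7]
grip_width: 0.0301
```

Emit:
move_arm:
  series: [4,1.4,0,0,0,0,-1,4,1.4,0,0,0,0,-1,4,1.4,0,0,0,0,-1,4,1.4,0,0,0,0,-1,0,0,0,0,0,0,-1]

```text
t: 8.5
ee_pos: [0.641, 0.145, 0.1745]
tcp_rot: [-179.9, -0.0, 72.4]
wrist_force: [0.5, -0.4, -0.3]
grip_width: 0.0302
```

```bash
python3 leg.py 72 .6575 .174 .177 .6575 .174 .05
```

```text
t 8.5 pos [0.641  0.145  0.1745] rot [-1.799e+02 -4.000e-02  7.235e+01] w 0.0302 F [ 0.5 -0.4 -0.3] j6 -70.0
turn rotvec(tool): [-0.1 -0.   0.4]
[0.6575 0.174  0.177 ] shift cm [ 3.26  0.69 -0.25] | in target frame [ 3.27  0.67 -0.25] len 3.3
[0.6575 0.174  0.05  ] shift cm [-1.00e-02  2.00e-02  1.27e+01] | in target frame [ 0.  -0.  12.7] len 12.7
```

Emit:
move_arm:
  series: [3.3,0.7,0,0,0,0,-1,0,0,4,0,0,0,-1,0,0,4,0,0,0,-1,0,0,4,0,0,0,-1,0,0,0,0,0,0,-1]

```text
t: 9.0
ee_pos: [0.6505, 0.1691, 0.0487]
tcp_rot: [-179.3, 0.3, 72.1]
wrist_force: [-1.4, -1.4, -0.8]
grip_width: 0.0303
```

```bash
python3 look.py side s9 250 130 370 230 6;python3 look.py top t9 140 80 290 190 5; python3 leg.py 72 .6575 .174 .05 .6575 .174 -.007
```

```text
t 9.1 pos [0.6559 0.1697 0.0561] rot [-1.7986e+02  7.0000e-02  7.2110e+01] w 0.0301 F [ 0.8 -0.3 -0. ] j6 -67.6
turn rotvec(tool): [-0.1  0.1  0.1]
[0.6575 0.174  0.05  ] shift cm [0.46 0.02 0.6 ] | in target frame [0.46 0.02 0.61] len 0.8
[ 0.6575  0.174  -0.007 ] shift cm [0.01 0.01 5.7 ] | in target frame [ 0.  -0.   5.7] len 5.7
```

View pics/s9.png

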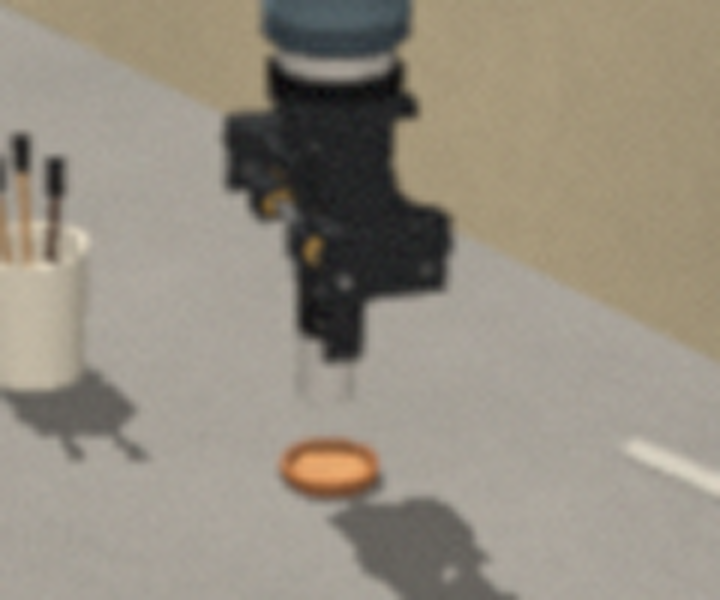

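View pics/t9.png

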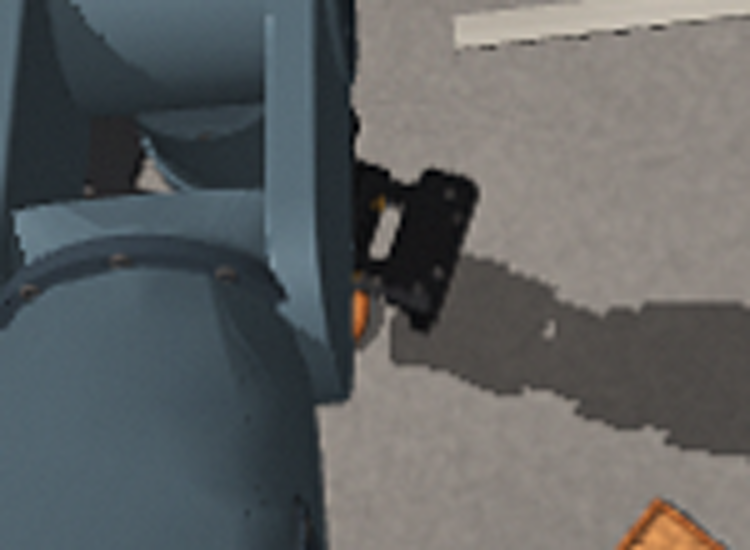

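```bash
cat > pp.py <<'E'
# pp.py cam u0 v0 f x y r z... : overlay circles
from h import *
import sys
n,raw,o=sys.argv[1:4]; b=list(map(int,sys.argv[4:8])); f=float(sys.argv[8]); v=list(map(float,sys.argv[9:]))
overlay(n,cv2.imread(f"pics/{raw}_raw.png"),[(circ(*v[i:i+4]),[(0,255,0),(0,0,255),(255,255,0)][i//4%3]) for i in range(0,len(v),4)],b,f,f"pics/{o}.png")
E
python3 pp.py side s9 o9 270 150 350 220 8 .6559 .1697 .016 .067 .6559 .1697 .016 .117 .6575 .174 .029 .01
```

```text
(no output)
```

View pics/o9.png

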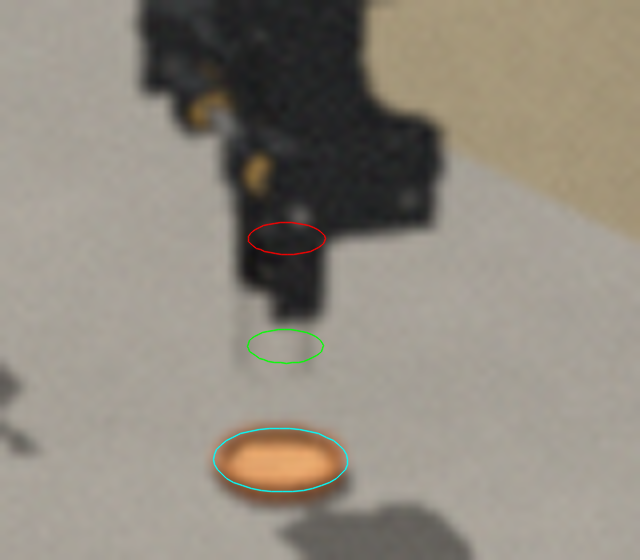

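Emit:
move_arm:
  series: [0.4,0,0,0,0,0,-1,0,0,2,0,0,0,-1,0,0,2,0,0,0,-1,0,0,0.5,0,0,0,-1,0,0,0,0,0,0,-1]

```text
t: 9.6
ee_pos: [0.6588, 0.1741, 0.0129]
tcp_rot: [179.9, -0.0, 72.1]
wrist_force: [-0.8, 0.4, -0.4]
grip_width: 0.0302
```

```bash
python3 leg.py 72 .6575 .174 -.007; python3 look.py side s10 270 150 350 220 8; python3 leg.py 72 .6575 .174 -.007
```

```text
t 9.6 pos [0.6588 0.1741 0.0129] rot [ 1.7994e+02 -3.0000e-02  7.2140e+01] w 0.0302 F [-0.8  0.4 -0.4] j6 -67.3
turn rotvec(tool): [ 0.1 -0.   0.1]
[ 0.6575  0.174  -0.007 ] shift cm [-0.05 -0.12  1.99] | in target frame [-0.05 -0.12  1.99] len 2.0
t 9.65 pos [0.6593 0.1742 0.0136] rot [ 1.7988e+02 -5.0000e-02  7.2140e+01] w 0.0303 F [-0.1  0.  -0.2] j6 -67.3
turn rotvec(tool): [ 0.1 -0.1  0.1]
[ 0.6575  0.174  -0.007 ] shift cm [-0.08 -0.17  2.06] | in target frame [-0.07 -0.16  2.06] len 2.1
```

View pics/s10.png

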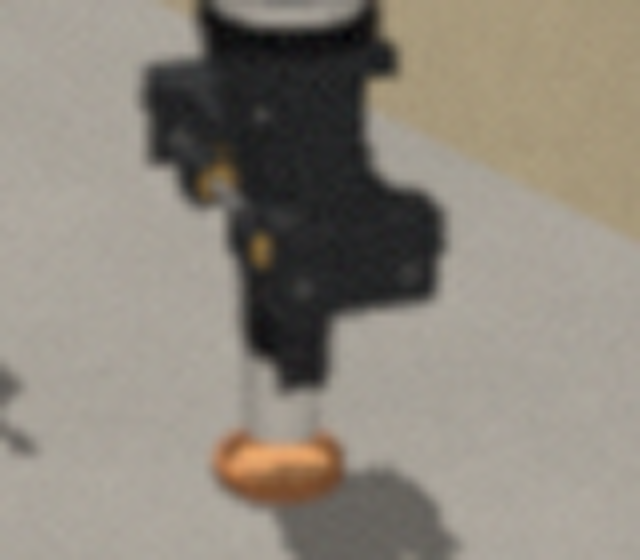

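The canister is centred over the well: edges at x 245–320, well centre at 280. Lowering.

Emit:
move_arm:
  series: [0,-0.1,0.6,0,0,0,-1,0,0,0.6,0,0,0,-1,0,0,0.3,0,0,0,-1,0,0,0.2,0,0,0,-1,0,0,0,0,0,0,-1]

```text
t: 10.15
ee_pos: [0.6573, 0.1743, -0.0052]
tcp_rot: [180.0, -0.0, 72.1]
wrist_force: [0.3, 0.2, -0.1]
grip_width: 0.0305
```

Emit:
move_arm:
  series: [0,0,0,0,0,0,-1,0,0,0.2,0,0,0,-1,0,0,0,0,0,0,-1]

```text
t: 10.45
ee_pos: [0.6577, 0.1742, -0.0053]
tcp_rot: [179.9, 0.0, 72.1]
wrist_force: [-5.3, -1.0, 12.0]
grip_width: 0.0301
```

```bash
python3 look.py side s11 270 150 350 220 8; python3 leg.py 72 .6575 .174 -.007
```

```text
t 10.5 pos [ 0.6577  0.1743 -0.0053] rot [179.95  -0.    72.15] w 0.0301 F [-4.8 -1.1 11.7] j6 -67.3
turn rotvec(tool): [ 0.1 -0.   0.1]
[ 0.6575  0.174  -0.007 ] shift cm [-0.03 -0.01  0.17] | in target frame [-0.03 -0.01  0.17] len 0.2
```

View pics/s11.png

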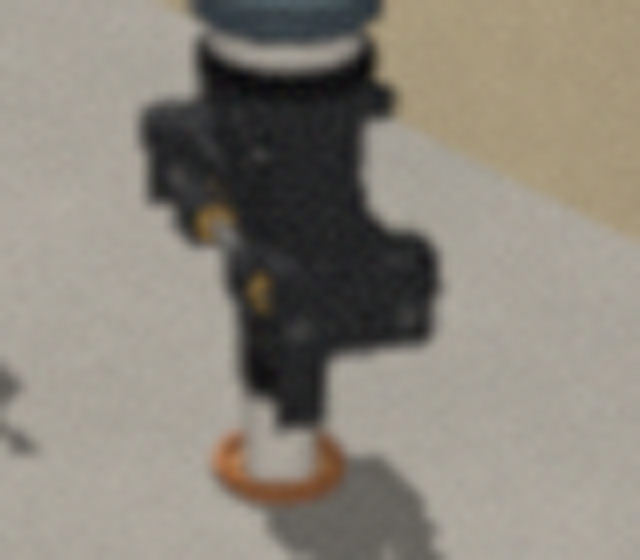

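It's seated on the floor: 12 N up, standing in the well at (282,460). Release and retreat.

Emit:
move_arm:
  series: [0,0,-0.1,0,0,0,-1,0,0,0,0,0,0,0.5,0,0,0,0,0,0,0.5,0,0,0,0,0,0,0.5,0,0,0,0,0,0,0.5]

```text
t: 11.0
ee_pos: [0.6569, 0.1743, -0.0067]
tcp_rot: [-180.0, 0.0, 72.1]
wrist_force: [-0.2, -0.5, 0.7]
grip_width: 0.0598
```

Emit:
move_arm:
  series: [0,0,0,0,0,0,1,0,0,0,0,0,0,1,0,0,0,0,0,0,1,0,0,0,0,0,0,1,0,0,-1,0,0,0,1]

```text
t: 11.5
ee_pos: [0.6557, 0.1742, 0.0024]
tcp_rot: [-179.8, 0.1, 72.1]
wrist_force: [-0.1, 0.2, -1.4]
grip_width: 0.088
```

Emit:
move_arm:
  series: [0,0,-3,0,0,0,1,0,0,-4,0,0,0,1,0,0,-4,0,0,0,1,0,0,-4,0,0,0,1,-4,-1.4,0,0,0,0,1]

```text
t: 12.0
ee_pos: [0.6378, 0.1431, 0.1629]
tcp_rot: [179.2, -0.4, 72.3]
wrist_force: [0.2, -1.7, 0.9]
grip_width: 0.088
```

Emit:
move_arm:
  series: [-4,-1.4,0,0,0,0,1,-4,-1.4,0,0,0,0,1,-4,-1.4,0,0,0,0,1,-4,-1.4,0,0,0,0,1,-4,-1.4,0,0,0,0,1]

```text
t: 12.5
ee_pos: [0.5026, -0.0295, 0.1547]
tcp_rot: [179.9, 0.0, 72.2]
wrist_force: [0.3, -0.2, 0.0]
grip_width: 0.0878
```

```bash
python3 look.py side s12 270 150 350 220 8;python3 look.py top t12 140 80 290 190 5; python3 leg.py 72 .45 -.1 .16 .3655 -.318 .16
```

```text
t 12.6 pos [ 0.5014 -0.0314  0.1544] rot [1.7999e+02 7.0000e-02 7.1920e+01] w 0.088 F [0.  0.4 0.1] j6 -89.0
turn rotvec(tool): [ 0.   0.1 -0.1]
[ 0.45 -0.1   0.16] shift cm [-8.12 -2.76 -0.55] | in target frame [-8.12 -2.77 -0.56] len 8.6
[ 0.3655 -0.318   0.16  ] shift cm [-23.35  -1.27   0.03] | in target frame [-23.34  -1.3   -0.  ] len 23.4
```

View pics/s12.png

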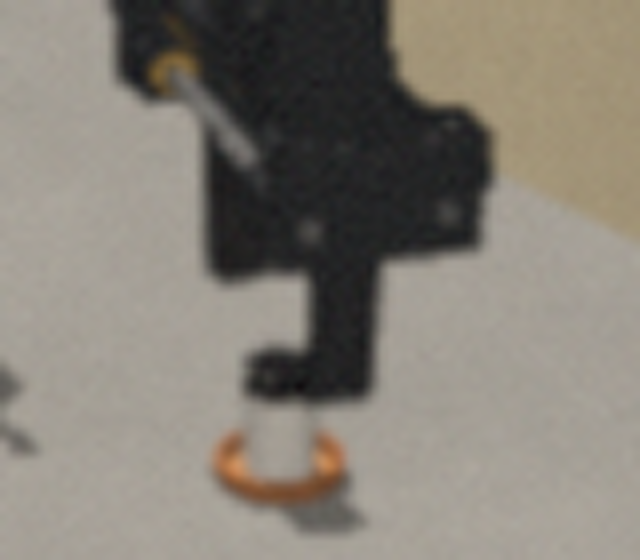

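View pics/t12.png

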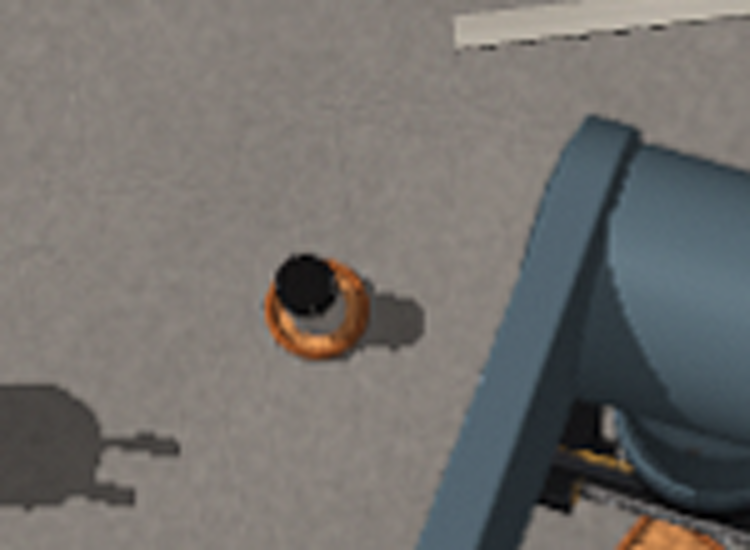

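Step 1 looks right: the cap and body are concentric in the well in both views. Now check the tin estimate on the unoccluded picture.

```bash
python3 look.py side s13 310 260 370 340 8; python3 pp.py side s13 o13 310 260 370 320 10 .3655 -.318 .025 .136 .3655 -.318 .025 .096; python3 look.py top t13 345 195 435 275 8;  python3 pp.py top t13 o13t 345 195 435 275 8 .3655 -.318 .025 .136 .3655 -.318 .025 .096
```

```text
(no output)
```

View pics/o13.png

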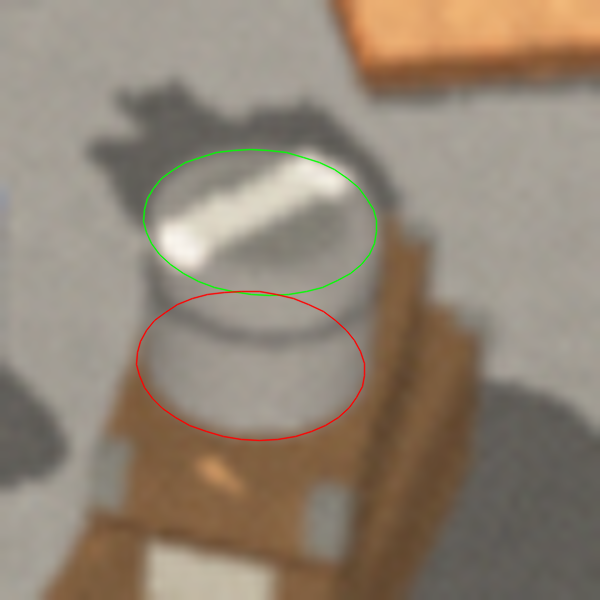

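View pics/o13t.png

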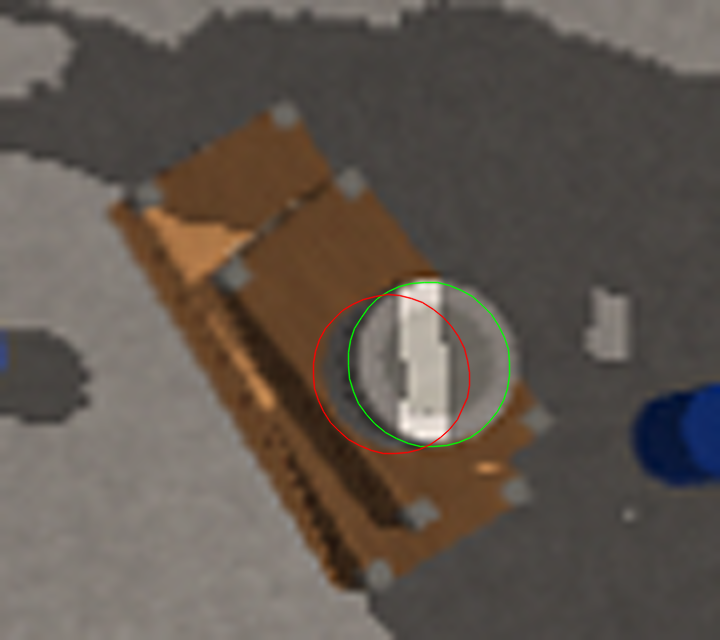

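Emit:
move_arm:
  series: [-4,-1.4,0,0,0,0,1,-4,-1.3,0,0,0,0,1,-4.6,-0.25,0,0,0,0,1,-4.6,-0.25,0,0,0,0,1,-4.6,-0.25,0,0,0,0,1]

```text
t: 13.2
ee_pos: [0.4044, -0.2262, 0.1545]
tcp_rot: [179.9, 0.0, 72.3]
wrist_force: [0.2, -0.6, 0.7]
grip_width: 0.0882
```

Emit:
move_arm:
  series: [-4.6,-0.25,0,0,0,0,1,-4.6,-0.25,0,0,0,0,1,0,0,0,0,0,0,1,0,0,0,0,0,0,1]

```text
t: 13.6
ee_pos: [0.3715, -0.3116, 0.1539]
tcp_rot: [180.0, -0.0, 72.1]
wrist_force: [0.1, 0.3, -0.4]
grip_width: 0.0881
```

```bash
python3 leg.py 72 .366 -.3203 .072
```

```text
t 13.6 pos [ 0.3715 -0.3116  0.1539] rot [ 1.7998e+02 -3.0000e-02  7.2060e+01] w 0.0881 F [ 0.1  0.3 -0.4] j6 -126.2
turn rotvec(tool): [ 0.  -0.   0.1]
[ 0.366  -0.3203  0.072 ] shift cm [-1.   -0.26  8.19] | in target frame [-1.   -0.25  8.19] len 8.3
```

Emit:
move_arm:
  series: [-1,-0.25,2,0,0,0,1,0,0,2,0,0,0,1,0,0,2,0,0,0,1,0,0,2,0,0,0,1,0,0,0,0,0,0,1]

```text
t: 14.1
ee_pos: [0.3654, -0.3164, 0.0714]
tcp_rot: [-179.8, -0.2, 72.3]
wrist_force: [-0.8, 0.4, -0.2]
grip_width: 0.0884
```

```bash
python3 look.py side s14 290 220 390 340 5; python3 leg.py 72 .366 -.3203 .072
```

```text
t 14.15 pos [ 0.3659 -0.3175  0.0729] rot [-1.7987e+02 -1.3000e-01  7.2280e+01] w 0.0882 F [ 0.6 -1.  -0.2] j6 -127.3
turn rotvec(tool): [-0.1 -0.1  0.3]
[ 0.366  -0.3203  0.072 ] shift cm [-0.26  0.09  0.09] | in target frame [-0.26  0.09  0.09] len 0.3
```

View pics/s14.png

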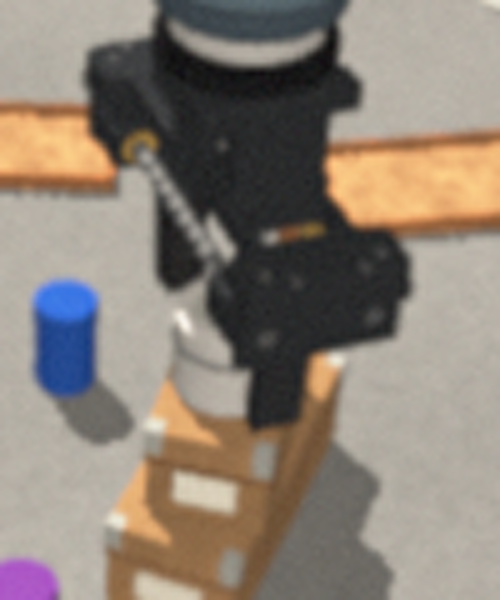

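Fingers straddle the tin, with the near tip at (272,420), clear of the short box top. Close.

Emit:
move_arm:
  series: [-0.2,0,0,0,0,0,-1,0,0,0,0,0,0,-1,0,0,0,0,0,0,-1,0,0,0,0,0,0,-1,0,0,0,0,0,0,-1]

```text
t: 14.65
ee_pos: [0.3649, -0.3221, 0.0741]
tcp_rot: [180.0, 0.0, 72.1]
wrist_force: [-0.1, 0.6, 0.5]
grip_width: 0.0504
```

Emit:
move_arm:
  series: [0,0,0,0,0,0,-1,0,0,0,0,0,0,-1,0,0,0,0,0,0,-1,0,0,0,0,0,0,-1,0,0,0,0,0,0,-1]

```text
t: 15.15
ee_pos: [0.3649, -0.3221, 0.0741]
tcp_rot: [180.0, 0.0, 72.1]
wrist_force: [-1.0, 1.2, 5.6]
grip_width: 0.0497
```

```bash
python3 leg.py 72 ; python3 look.py side s15 290 220 390 340 5
```

```text
t 15.15 pos [ 0.3649 -0.3221  0.0741] rot [1.7999e+02 1.0000e-02 7.2130e+01] w 0.0497 F [-1.   1.2  5.6] j6 -127.6
turn rotvec(tool): [0.  0.  0.1]
```

View pics/s15.png

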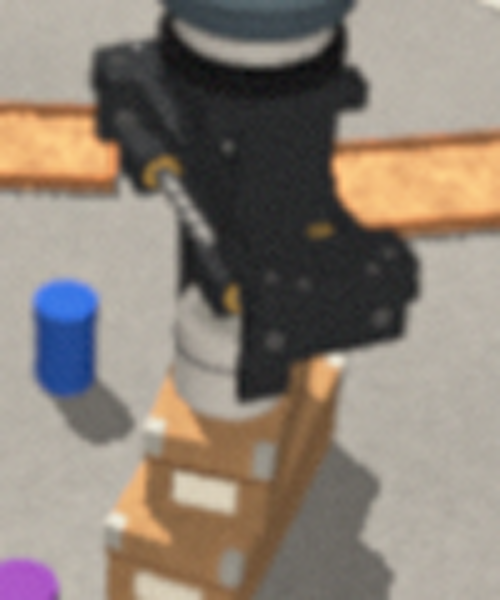

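Gripped (49.7 mm). Lift and go to the large well.

Emit:
move_arm:
  series: [0,0,-1,0,0,0,-1,0,0,-2,0,0,0,-1,0,0,-2,0,0,0,-1,0,0,-1,0,0,0,-1,0,0,0,0,0,0,-1]

```text
t: 15.7
ee_pos: [0.3655, -0.3229, 0.1352]
tcp_rot: [179.9, 0.1, 72.1]
wrist_force: [-0.7, -0.1, -1.4]
grip_width: 0.0492
```

```bash
python3 look.py side s16 290 190 390 310 5; python3 leg.py 72 .4235 .2642 .134 .4235 .2642 -.018
```

```text
t 15.75 pos [ 0.365  -0.3222  0.134 ] rot [1.7995e+02 4.0000e-02 7.2130e+01] w 0.049 F [ 0.4  0.2 -0.6] j6 -127.6
turn rotvec(tool): [0.  0.  0.1]
[0.4235 0.2642 0.134 ] shift cm [ 5.761e+01 -1.242e+01 -5.000e-02] | in target frame [ 57.58 -12.55   0.  ] len 58.9
[ 0.4235  0.2642 -0.018 ] shift cm [ 1.00e-02 -1.00e-02  1.52e+01] | in target frame [ 0.  -0.  15.2] len 15.2
```

View pics/s16.png

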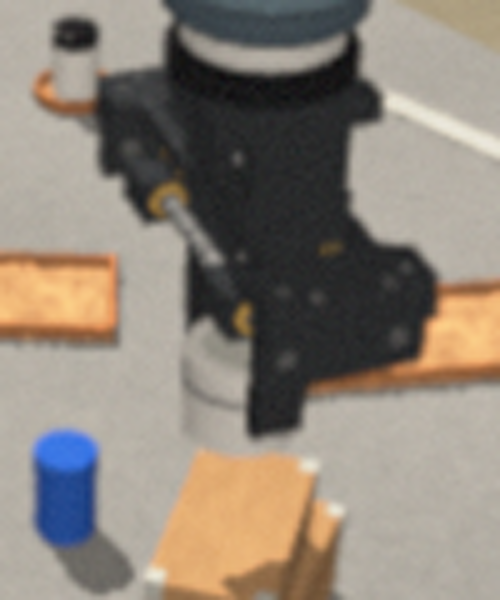

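The tin is off the box and level; the canister is still upright in its well.

Emit:
move_arm:
  series: [3,-0.6,0,0,0,0,-1,4.2,-0.9,0,0,0,0,-1,4.2,-0.9,0,0,0,0,-1,4.2,-0.9,0,0,0,0,-1,4.2,-0.9,0,0,0,0,-1]

```text
t: 16.25
ee_pos: [0.3846, -0.1186, 0.1325]
tcp_rot: [-179.9, -0.0, 72.1]
wrist_force: [1.0, -0.2, -0.7]
grip_width: 0.0488
```

Emit:
move_arm:
  series: [4.2,-0.9,0,0,0,0,-1,4.2,-0.9,0,0,0,0,-1,4.2,-0.9,0,0,0,0,-1,4.2,-0.9,0,0,0,0,-1,4.2,-0.9,0,0,0,0,-1]

```text
t: 16.75
ee_pos: [0.4062, 0.0949, 0.1327]
tcp_rot: [-179.9, 0.0, 72.1]
wrist_force: [1.5, 0.0, -0.4]
grip_width: 0.049
```

Emit:
move_arm:
  series: [4.2,-0.9,0,0,0,0,-1,4.2,-0.9,0,0,0,0,-1,4.2,-0.9,0,0,0,0,-1,3,-0.7,0,0,0,0,-1,0,0,0,0,0,0,-1]

```text
t: 17.25
ee_pos: [0.4217, 0.2549, 0.1324]
tcp_rot: [-179.9, 0.0, 72.4]
wrist_force: [-0.8, -0.6, -2.2]
grip_width: 0.0489
```

```bash
python3 leg.py 72 .4235 .2642 .134 .4235 .2642 -.018
```

```text
t 17.25 pos [0.4217 0.2549 0.1324] rot [-1.799e+02  1.000e-02  7.236e+01] w 0.0489 F [-0.8 -0.6 -2.2] j6 -55.1
turn rotvec(tool): [-0.1  0.   0.4]
[0.4235 0.2642 0.134 ] shift cm [ 0.94 -0.11 -0.16] | in target frame [ 0.94 -0.12 -0.16] len 1.0
[ 0.4235  0.2642 -0.018 ] shift cm [ 0.    0.03 15.2 ] | in target frame [ 0.  -0.  15.2] len 15.2
```

Emit:
move_arm:
  series: [0.9,-0.1,0,0,0,0,-1,0,0,4,0,0,0,-1,0,0,4,0,0,0,-1,0,0,3,0,0,0,-1,0,0,0,0,0,0,-1]

```text
t: 17.75
ee_pos: [0.4203, 0.2586, 0.0193]
tcp_rot: [-179.6, 0.3, 72.0]
wrist_force: [-0.7, -0.3, 0.0]
grip_width: 0.0491
```

Emit:
move_arm:
  series: [0,0,0,0,0,0,-1,0,0,0,0,0,0,-1]

```text
t: 17.95
ee_pos: [0.4261, 0.261, 0.0255]
tcp_rot: [179.9, -0.1, 72.1]
wrist_force: [0.2, 0.7, -0.9]
grip_width: 0.0491
```

```bash
python3 leg.py 72 .4235 .2642 .134 .4235 .2642 -.018;python3 look.py side s17 190 150 290 240 7; python3 look.py top t17 120 170 240 270 5
```

```text
t 17.95 pos [0.4261 0.261  0.0255] rot [ 1.7986e+02 -9.0000e-02  7.2090e+01] w 0.0491 F [ 0.2  0.7 -0.9] j6 -54.2
turn rotvec(tool): [ 0.1 -0.1  0.1]
[0.4235 0.2642 0.134 ] shift cm [  0.24  -0.32 -10.86] | in target frame [  0.22  -0.35 -10.85] len 10.9
[ 0.4235  0.2642 -0.018 ] shift cm [-0.02 -0.04 15.2 ] | in target frame [ 0.  -0.  15.2] len 15.2
```

View pics/s17.png

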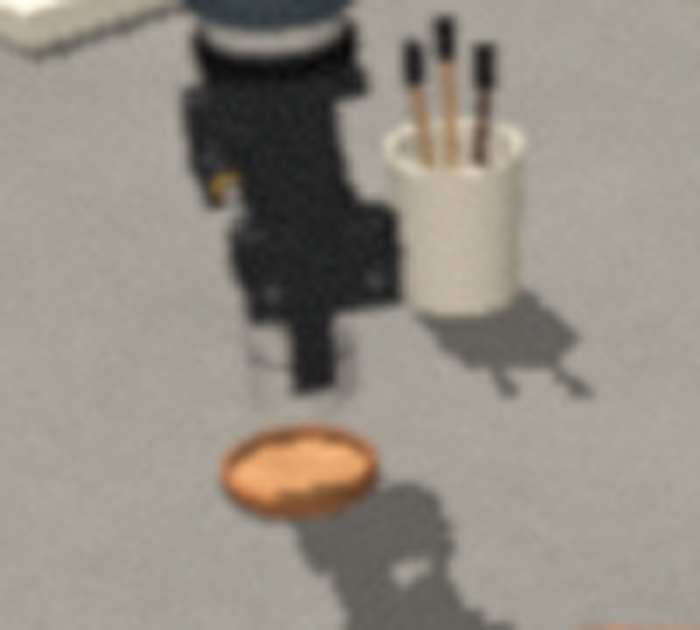

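View pics/t17.png

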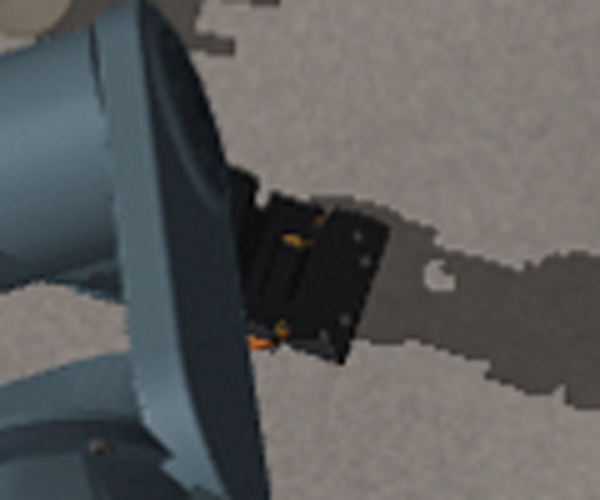

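Emit:
move_arm:
  series: [0.2,-0.3,0,0,0,0,-1,0,0,1.5,0,0,0,-1,0,0,1.2,0,0,0,-1,0,0,0,0,0,0,-1,0,0,0,0,0,0,-1]

```text
t: 18.55
ee_pos: [0.422, 0.2637, -0.0034]
tcp_rot: [-180.0, 0.0, 72.1]
wrist_force: [-0.6, 0.0, -0.5]
grip_width: 0.0489
```

```bash
python3 leg.py 72 .4235 .2642 -.018;python3 look.py side s18 190 150 290 240 7
```

```text
t 18.55 pos [ 0.422   0.2637 -0.0034] rot [-1.7997e+02  2.0000e-02  7.2140e+01] w 0.0489 F [-0.6  0.  -0.5] j6 -53.8
turn rotvec(tool): [-0.   0.   0.1]
[ 0.4235  0.2642 -0.018 ] shift cm [0.09 0.13 1.46] | in target frame [0.09 0.13 1.46] len 1.5
```

View pics/s18.png

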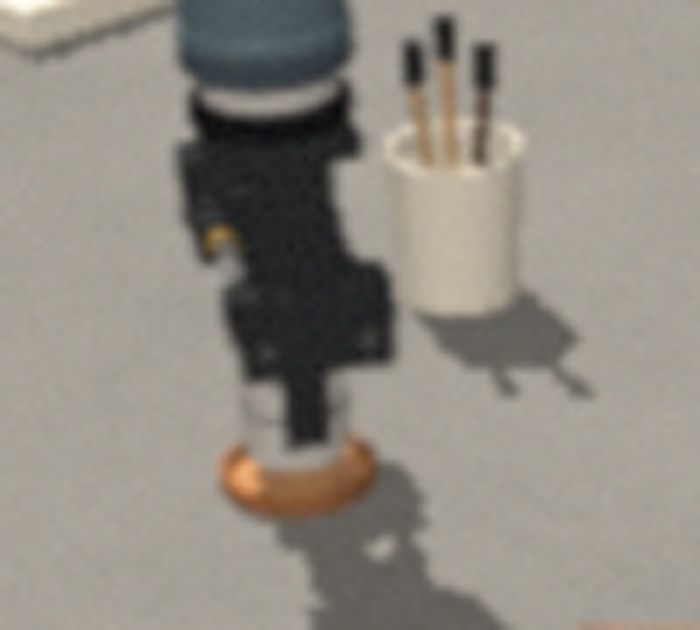

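The tin is centred over the well: tin x 240–350, well 220–377. Lowering.

Emit:
move_arm:
  series: [0.1,0.1,0.5,0,0,0,-1,0,0,0.4,0,0,0,-1,0,0,0.3,0,0,0,-1,0,0,0,0,0,0,-1,0,0,0,0,0,0,-1]

```text
t: 19.1
ee_pos: [0.4234, 0.2643, -0.0154]
tcp_rot: [-180.0, 0.0, 72.1]
wrist_force: [0.8, 0.2, -1.7]
grip_width: 0.0491
```

Emit:
move_arm:
  series: [0,0,0.2,0,0,0,-1,0,0,0,0,0,0,-1,0,0,0,0,0,0,-1]

```text
t: 19.4
ee_pos: [0.4235, 0.2643, -0.0173]
tcp_rot: [180.0, 0.0, 72.1]
wrist_force: [-0.4, -0.2, -1.1]
grip_width: 0.049
```

Emit:
move_arm:
  series: [0,0,0.1,0,0,0,-1,0,0,0,0,0,0,-1,0,0,0,0,0,0,-1]

```text
t: 19.7
ee_pos: [0.4237, 0.2644, -0.0179]
tcp_rot: [180.0, -0.0, 72.1]
wrist_force: [-1.7, -0.4, 4.3]
grip_width: 0.0492
```

```bash
python3 look.py side s19 190 150 290 240 7
```

```text
(no output)
```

View pics/s19.png

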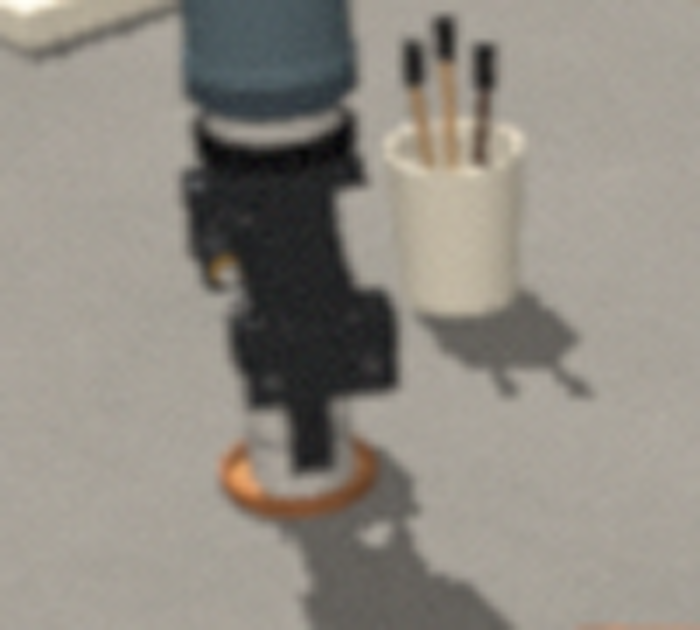

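Emit:
move_arm:
  series: [0,0,0,0,0,0,0.7,0,0,0,0,0,0,0.7,0,0,0,0,0,0,0.7,0,0,0,0,0,0,0.7,0,0,0,0,0,0,0.7]

```text
t: 20.25
ee_pos: [0.4234, 0.2643, -0.0184]
tcp_rot: [-180.0, 0.0, 72.1]
wrist_force: [-0.8, -1.3, 0.5]
grip_width: 0.075
```

Emit:
move_arm:
  series: [0,0,-1,0,0,0,1,0,0,-3,0,0,0,1,0,0,-4,0,0,0,1,0,0,-4,0,0,0,1,0,0,0,0,0,0,1]

```text
t: 20.75
ee_pos: [0.4277, 0.2659, 0.1082]
tcp_rot: [179.5, -0.4, 72.2]
wrist_force: [1.2, -0.0, 0.2]
grip_width: 0.088
```

```bash
python3 leg.py 126.7 .40 .0 .11 .3737 -.3165 .11; python3 look.py side s20 190 150 290 240 7; python3 look.py top t20 345 195 435 275 8
python3 - <<'E'
from h import *
g=(0,255,0);r=(0,0,255)
A=[(rect(.379,-.3110,29.6,.15,.06,.05),g),(rect(.379,-.3110,29.6,.15,.06,.0),g),(rect(.3737,-.3165,36.7,.1,.054,.096),r),(rect(.3737,-.3165,36.7,.1,.054,.05),r)]
overlay("top",cv2.imread("pics/t20_raw.png"),A,(345,195,435,275),8,"pics/o20t.png")
overlay("side",cv2.imread("pics/s20_raw.png"),A,(290,250,380,350),6,"pics/o20s.png")
E
```

```text
t 20.75 pos [0.4277 0.2659 0.1082] rot [179.48  -0.38  72.15] w 0.088 F [ 1.2 -0.   0.2] j6 -53.8
turn rotvec(tool): [  0.7  -0.1 -54.5]
[0.4  0.   0.11] shift cm [-26.16   5.51  -0.3 ] | in target frame [-19.66 -18.12  -0.18] len 26.7
[ 0.3737 -0.3165  0.11  ] shift cm [-30.93   7.2   -0.14] | in target frame [-23.8  -21.02  -0.  ] len 31.8
```

View pics/s20.png

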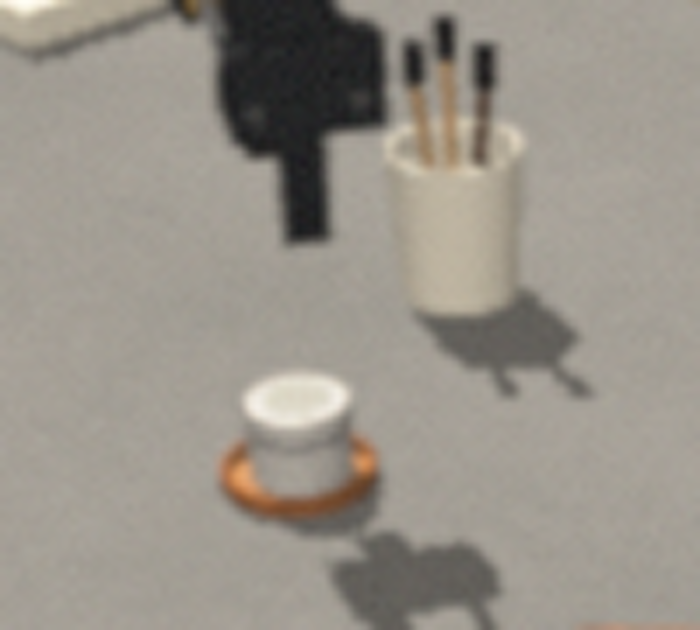

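View pics/o20t.png

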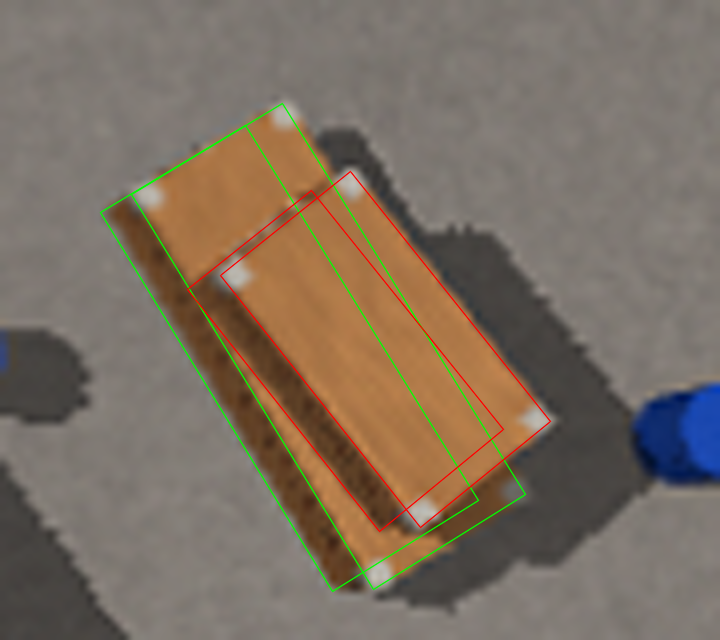

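View pics/o20s.png

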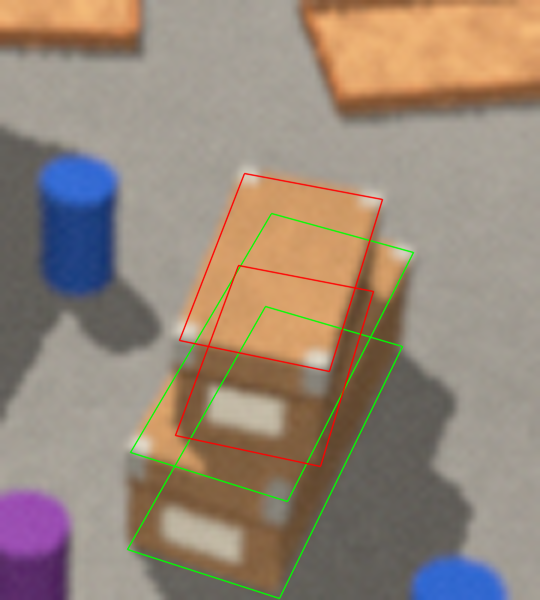

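Step 2 is good: the tin is flat and centred in its well. Box fits are within about 1 px. Moving to the short box.

Emit:
move_arm:
  series: [-4.4,0.95,0,0,0,0,1,-4.4,0.95,0,0,0,0,1,-4.4,0.95,0,0,0,0,1,-4.4,0.95,0,0,0,0,1,-4.4,0.95,0,0,0,0,1]

```text
t: 21.35
ee_pos: [0.3994, 0.0392, 0.1004]
tcp_rot: [-179.9, 0.0, 72.2]
wrist_force: [0.6, 0.2, 0.1]
grip_width: 0.0879
```

Emit:
move_arm:
  series: [-4.4,0.95,0,0,0,0,1,-4.4,0.95,0,0,0,0,1,-4.4,0.95,0,0,0,0,1,-4.4,0.95,0,0,0,0,1,-4.4,0.95,0,0,0,0,1]

```text
t: 21.85
ee_pos: [0.3774, -0.1846, 0.1004]
tcp_rot: [-179.9, -0.1, 72.1]
wrist_force: [0.4, -0.6, -0.3]
grip_width: 0.0884
```

Emit:
move_arm:
  series: [-4.4,0.95,0,0,0,0,1,-4.4,0.95,0,0,0,0,1,-4.4,0.95,0,0,0,0,1,0,0,0,0,0,-7,1,0,0,0,0,0,-8,1]

```text
t: 22.35
ee_pos: [0.3641, -0.3183, 0.0998]
tcp_rot: [-179.9, -0.2, 87.3]
wrist_force: [-0.2, -0.4, -0.2]
grip_width: 0.0882
```

Emit:
move_arm:
  series: [0,0,0,0,0,-8,1,0,0,0,0,0,-8,1,0,0,0,0,0,-8,1,0,0,0,0,0,-8,1,0,0,0,0,0,-7.5,1]

```text
t: 22.85
ee_pos: [0.372, -0.3115, 0.0998]
tcp_rot: [-179.1, -0.2, 125.8]
wrist_force: [-0.1, -0.7, -0.1]
grip_width: 0.0886
```

Emit:
move_arm:
  series: [0,0,0,0,0,0,1,0,0,0,0,0,0,1]

```text
t: 23.05
ee_pos: [0.3729, -0.3111, 0.1004]
tcp_rot: [-179.1, -0.1, 125.9]
wrist_force: [0.7, 0.4, -0.1]
grip_width: 0.0879
```

```bash
python3 leg.py 126.8 .374 -.316 .11 .374 -.316 .03
```

```text
t 23.05 pos [ 0.3729 -0.3111  0.1004] rot [-1.7912e+02 -1.2000e-01  1.2585e+02] w 0.0879 F [ 0.7  0.4 -0.1] j6 -178.7
turn rotvec(tool): [-0.9 -0.1 -0.9]
[ 0.374 -0.316  0.11 ] shift cm [-0.46 -0.21 -0.96] | in target frame [-0.45 -0.21 -0.96] len 1.1
[ 0.374 -0.316  0.03 ] shift cm [-0.02  0.12  8.  ] | in target frame [ 0. -0.  8.] len 8.0
```

Joint 6 has come to its limit (-178.7°) this way round. I'll use the equivalent half-turn grasp (yaw -53.2) and rotate back.

Emit:
move_arm:
  series: [0,0,-1,0,0,8.5,1,0,0,0,0,0,8.5,1,0,0,0,0,0,8.5,1,0,0,0,0,0,8.5,1,0,0,0,0,0,8.5,1]

```text
t: 23.55
ee_pos: [0.373, -0.3118, 0.111]
tcp_rot: [-179.3, 0.6, 82.9]
wrist_force: [0.6, 0.7, 0.3]
grip_width: 0.088
```

Emit:
move_arm:
  series: [0,0,0,0,0,8.5,1,0,0,0,0,0,8.5,1,0,0,0,0,0,8.5,1,0,0,0,0,0,8.5,1,0,0,0,0,0,8.5,1]

```text
t: 24.05
ee_pos: [0.373, -0.3118, 0.111]
tcp_rot: [-179.9, 0.9, 40.4]
wrist_force: [-0.8, 1.5, 0.4]
grip_width: 0.088
```

Emit:
move_arm:
  series: [0,0,0,0,0,8.5,1,0,0,0,0,0,8.5,1,0,0,0,0,0,8.5,1,0,0,0,0,0,8.5,1,0,0,0,0,0,8.5,1]

```text
t: 24.55
ee_pos: [0.373, -0.3118, 0.111]
tcp_rot: [179.5, 0.7, -2.1]
wrist_force: [-0.9, 0.4, -0.2]
grip_width: 0.0883
```

Emit:
move_arm:
  series: [0,0,0,0,0,8.5,1,0,0,0,0,0,8.5,1,0,0,0,0,0,8.5,1,0,0,0,0,0,8.5,1,0,0,0,0,0,8.5,1]

```text
t: 25.05
ee_pos: [0.3731, -0.3118, 0.111]
tcp_rot: [179.1, 0.2, -44.6]
wrist_force: [0.2, -0.0, 0.0]
grip_width: 0.0878
```

Emit:
move_arm:
  series: [0,0,0,0,0,7,1,0,0,0,0,0,0,1,0,0,0,0,0,0,1]

```text
t: 25.35
ee_pos: [0.3732, -0.3119, 0.1112]
tcp_rot: [179.1, 0.1, -51.0]
wrist_force: [0.7, -0.1, 0.4]
grip_width: 0.0881
```

```bash
python3 leg.py -53.2 .374 -.316 .11 .374 -.316 .03
```

```text
t 25.35 pos [ 0.3732 -0.3119  0.1112] rot [ 1.7912e+02  7.0000e-02 -5.1010e+01] w 0.0881 F [ 0.7 -0.1  0.4] j6 -1.8
turn rotvec(tool): [0.9 0.  2.2]
[ 0.374 -0.316  0.11 ] shift cm [0.37 0.2  0.12] | in target frame [0.38 0.19 0.12] len 0.4
[ 0.374 -0.316  0.03 ] shift cm [ 0.01 -0.12  8.  ] | in target frame [ 0. -0.  8.] len 8.0
```

Emit:
move_arm:
  series: [0.35,0.2,0,0.9,0,2.2,1,0,0,2,0,0,0,1,0,0,2,0,0,0,1,0,0,2,0,0,0,1,0,0,0,0,0,0,1]

```text
t: 25.85
ee_pos: [0.3727, -0.3143, 0.0491]
tcp_rot: [-180.0, 0.3, -53.4]
wrist_force: [0.0, 0.1, -0.4]
grip_width: 0.0876
```

Emit:
move_arm:
  series: [0,0,0,0,0,0,1]

```text
t: 25.95
ee_pos: [0.3741, -0.316, 0.0516]
tcp_rot: [-180.0, 0.1, -53.4]
wrist_force: [0.4, 0.2, 0.6]
grip_width: 0.0881
```

```bash
python3 leg.py -53.2 .374 -.316 .032; python3 look.py side s21 290 230 390 350 5;  python3 look.py top t21 345 195 435 275 7
```

```text
t 25.95 pos [ 0.3741 -0.316   0.0516] rot [-1.7997e+02  5.0000e-02 -5.3390e+01] w 0.0881 F [0.4 0.2 0.6] j6 -0.7
turn rotvec(tool): [-0.   0.1 -0.2]
[ 0.374 -0.316  0.032] shift cm [-0.01  0.01  1.96] | in target frame [-0.01  0.01  1.96] len 2.0
```

View pics/s21.png

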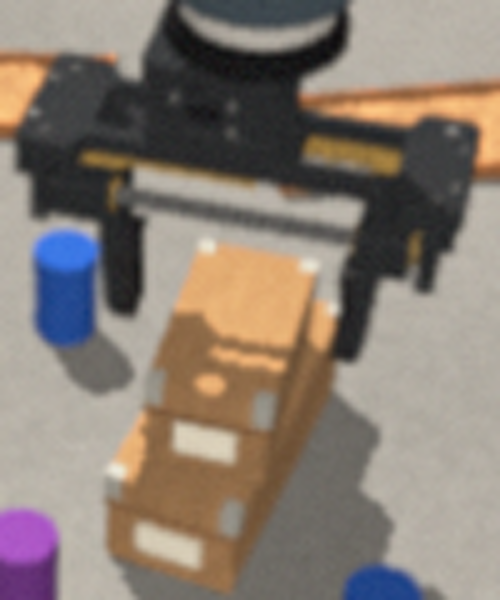

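View pics/t21.png

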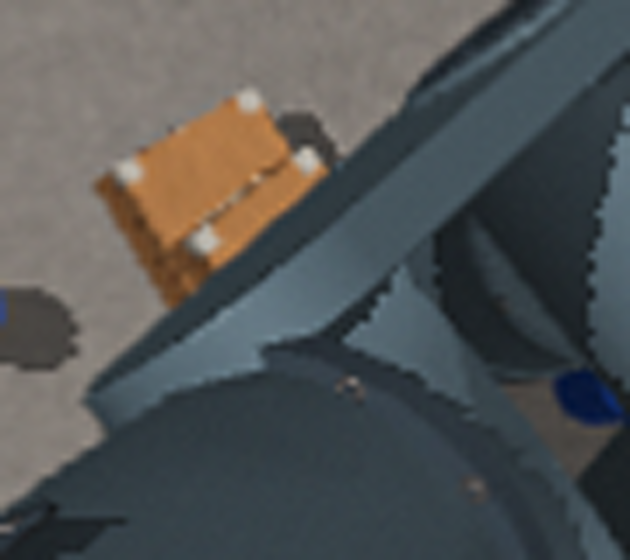

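The fingers straddle the short box: tips at (125,310) and (345,355), box between. Go down and close.

Emit:
move_arm:
  series: [0,0,1,0,0,0,1,0,0,1,0,0,0,1,0,0,0,0,0,0,-1,0,0,0,0,0,0,-1,0,0,0,0,0,0,-1]

```text
t: 26.55
ee_pos: [0.3744, -0.316, 0.0316]
tcp_rot: [-180.0, -0.0, -53.4]
wrist_force: [-0.6, 0.2, 0.3]
grip_width: 0.0663
```

Emit:
move_arm:
  series: [0,0,0,0,0,0,-1,0,0,0,0,0,0,-1,0,0,0,0,0,0,-1,0,0,0,0,0,0,-1,0,0,0,0,0,0,-1]

```text
t: 27.05
ee_pos: [0.3745, -0.3161, 0.0318]
tcp_rot: [-180.0, -0.0, -53.4]
wrist_force: [-0.1, 0.1, 3.3]
grip_width: 0.0535
```

Emit:
move_arm:
  series: [0,0,0,0,0,0,-1,0,0,0,0,0,0,-1]

```text
t: 27.25
ee_pos: [0.3744, -0.3161, 0.0318]
tcp_rot: [-180.0, -0.0, -53.4]
wrist_force: [-0.0, -0.1, 3.4]
grip_width: 0.0537
```

```bash
python3 leg.py -; python3 look.py side s22 290 230 390 350 5
```

```text
t 27.25 pos [ 0.3744 -0.3161  0.0318] rot [-1.7999e+02 -2.0000e-02 -5.3380e+01] w 0.0537 F [-0.  -0.1  3.4] j6 -0.7
```

View pics/s22.png

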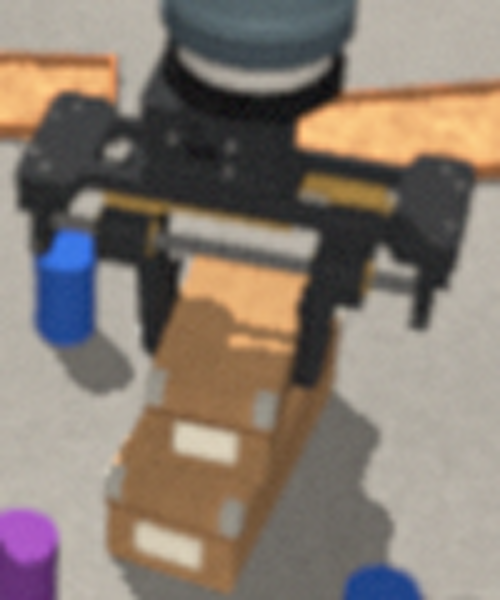

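Emit:
move_arm:
  series: [0,0,-1,0,0,0,-1,0,0,-2,0,0,0,-1,0,0,-2,0,0,0,-1,0,0,-1,0,0,0,-1,0,0,0,0,0,0,-1]

```text
t: 27.8
ee_pos: [0.3749, -0.3167, 0.093]
tcp_rot: [-180.0, -0.2, -53.4]
wrist_force: [-0.6, -0.1, -1.4]
grip_width: 0.0539
```

```bash
python3 leg.py -128.8 .475 -.005 .092; python3 look.py side s23 290 190 390 350 4
```

```text
t 27.8 pos [ 0.3749 -0.3167  0.093 ] rot [-1.7999e+02 -1.6000e-01 -5.3380e+01] w 0.0539 F [-0.6 -0.1 -1.4] j6 -0.7
turn rotvec(tool): [-0.1 -0.1 75.4]
[ 0.475 -0.005  0.092] shift cm [-19.05 -26.63   0.05] | in target frame [-30.57  11.73   0.1 ] len 32.7
```

View pics/s23.png

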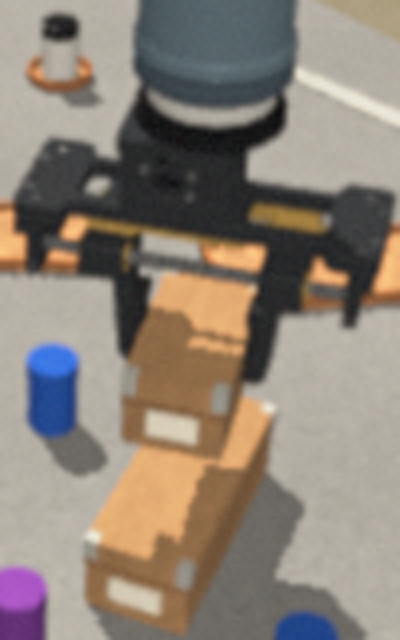

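The short box is lifted level and the long box is untouched. Go to the short tray.

Emit:
move_arm:
  series: [-2.4,-3.3,0,0,0,0,-1,-2.4,-3.35,0,0,0,0,-1,-2.4,-3.35,0,0,0,0,-1,-2.4,-3.35,0,0,0,0,-1,-2.4,-3.35,0,0,0,0,-1]

```text
t: 28.35
ee_pos: [0.436, -0.118, 0.0904]
tcp_rot: [180.0, 0.1, -53.4]
wrist_force: [0.7, 0.5, -1.5]
grip_width: 0.0535
```

Emit:
move_arm:
  series: [-2.4,-3.35,0,0,0,0,-1,-2.4,-3.35,0,0,0,0,-1,-2.2,-3.2,0,0,0,0,-1,0,0,0,0,0,6,-1,0,0,0,0,0,8,-1]

```text
t: 28.85
ee_pos: [0.4735, -0.003, 0.0901]
tcp_rot: [179.9, 0.1, -67.5]
wrist_force: [-0.5, -0.6, -2.0]
grip_width: 0.0541
```

Emit:
move_arm:
  series: [0,0,0,0,0,8,-1,0,0,0,0,0,8,-1,0,0,0,0,0,8,-1,0,0,0,0,0,8,-1,0,0,0,0,0,8,-1]

```text
t: 29.35
ee_pos: [0.4733, -0.0045, 0.0902]
tcp_rot: [179.9, 0.0, -107.7]
wrist_force: [-0.7, -0.2, -2.3]
grip_width: 0.0539
```

Emit:
move_arm:
  series: [0,0,0,0,0,8,-1,0,0,0,0,0,8,-1,0,0,0,0,0,5,-1,0,0,0,0,0,0,-1,0,0,0,0,0,0,-1]

```text
t: 29.85
ee_pos: [0.4737, -0.0046, 0.0907]
tcp_rot: [179.9, -0.0, -128.2]
wrist_force: [0.1, 0.2, -2.6]
grip_width: 0.0539
```

```bash
python3 leg.py -128.8 .475 -.005 .02 .475 -.005 -.014
```

```text
t 29.85 pos [ 0.4737 -0.0046  0.0907] rot [ 1.7991e+02 -3.0000e-02 -1.2824e+02] w 0.0539 F [ 0.1  0.2 -2.6] j6 113.3
turn rotvec(tool): [ 0.1 -0.   0.6]
[ 0.475 -0.005  0.02 ] shift cm [-0.05 -0.14  7.07] | in target frame [-0.05 -0.13  7.07] len 7.1
[ 0.475 -0.005 -0.014] shift cm [-0.   -0.01  3.4 ] | in target frame [ 0.  -0.   3.4] len 3.4
```

Emit:
move_arm:
  series: [0,-0.1,2,0,0,0.6,-1,0,0,2,0,0,0,-1,0,0,2,0,0,0,-1,0,0,0.8,0,0,0,-1,0,0,0,0,0,0,-1]

```text
t: 30.35
ee_pos: [0.4739, -0.005, 0.0223]
tcp_rot: [179.8, -0.1, -128.9]
wrist_force: [0.1, -0.1, -1.9]
grip_width: 0.0535
```

Emit:
move_arm:
  series: [0,0,0,0,0,0,-1]

```text
t: 30.45
ee_pos: [0.4756, -0.0054, 0.024]
tcp_rot: [-180.0, 0.0, -128.9]
wrist_force: [-0.1, 0.3, -1.6]
grip_width: 0.0537
```

```bash
python3 leg.py -128.8 .475 -.005 -.014; python3 look.py side s24 240 180 350 280 7; python3 look.py top t24 220 160 330 250 7
```

```text
t 30.45 pos [ 0.4756 -0.0054  0.024 ] rot [-1.7998e+02  2.0000e-02 -1.2894e+02] w 0.0537 F [-0.1  0.3 -1.6] j6 113.9
turn rotvec(tool): [-0.   0.  -0.1]
[ 0.475 -0.005 -0.014] shift cm [0.   0.07 3.8 ] | in target frame [0.   0.07 3.8 ] len 3.8
```

View pics/s24.png

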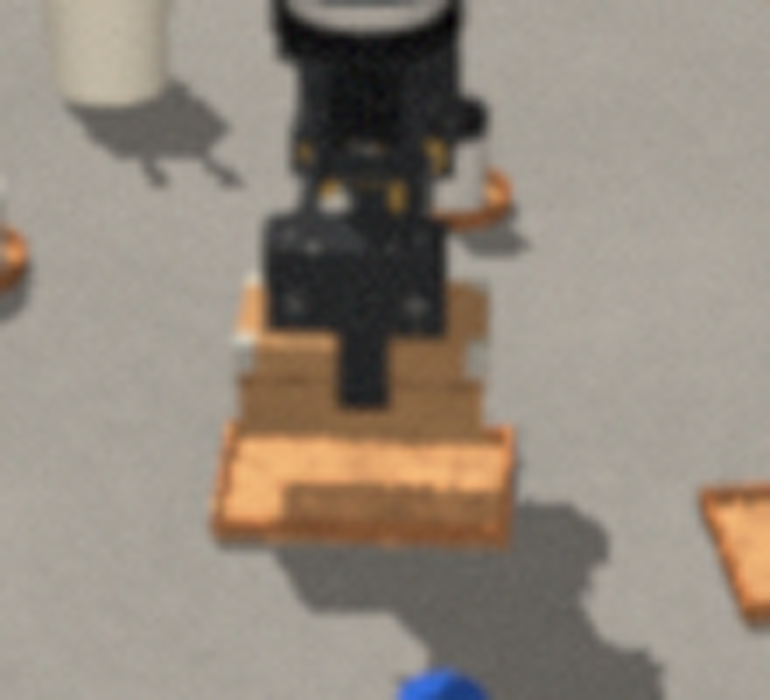

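View pics/t24.png

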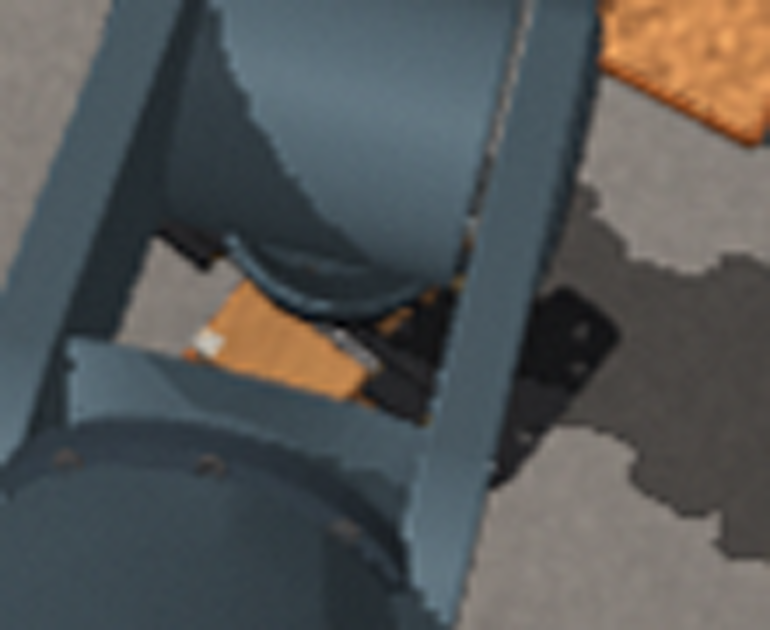

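```bash
cat > bo.py <<'E'
from h import *
import sys
raw,out=sys.argv[1:3]; b=list(map(int,sys.argv[3:7])); f=float(sys.argv[7]); n=sys.argv[8]; v=list(map(float,sys.argv[9:]))
overlay(n,cv2.imread(f"pics/{raw}_raw.png"),[(rect(*v[i:i+6]),[(0,255,0),(0,0,255),(255,255,0)][i//6%3]) for i in range(0,len(v),6)],b,f,f"pics/{out}.png")
E
python3 bo.py s24 o24 240 180 350 280 7 side .4756 -.0054 141.1 .1 .054 .042 .4756 -.0054 141.1 .1 .054 .088 .475 -.005 141.2 .124 .078 .01
```

```text
(no output)
```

View pics/o24.png

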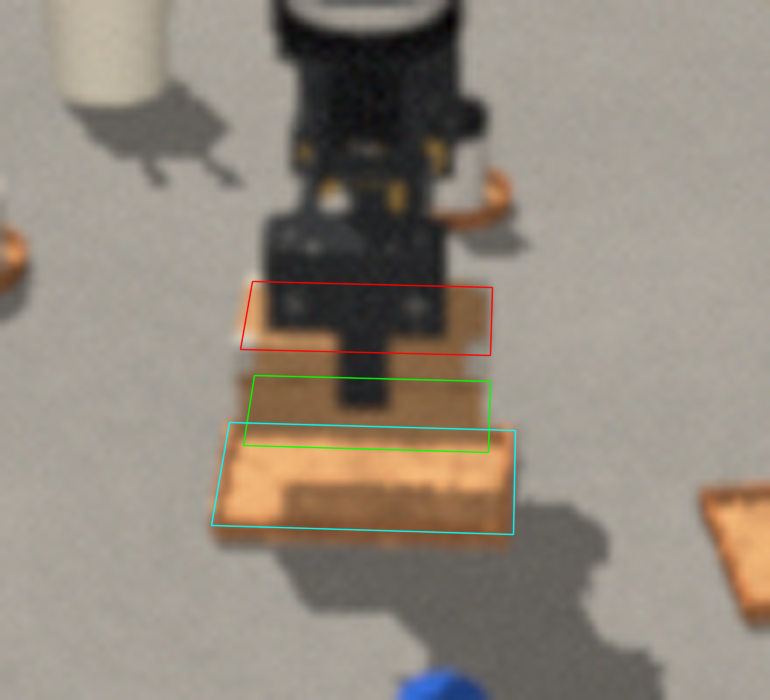

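The actual box sits about 2 mm left of prediction, well inside the clearance. Small correction and lower.

Emit:
move_arm:
  series: [0,-0.1,1,0,0,0,-1,0,0,1,0,0,0,-1,0,0,0.5,0,0,0,-1,0,0,0,0,0,0,-1,0,0,0,0,0,0,-1]

```text
t: 31.05
ee_pos: [0.4758, -0.0059, -0.0017]
tcp_rot: [180.0, -0.0, -129.0]
wrist_force: [0.9, -0.6, -2.1]
grip_width: 0.054
```

```bash
python3 leg.py -128.8 .475 -.005 -.014; python3 look.py side s25 240 180 350 280 7
```

```text
t 31.05 pos [ 0.4758 -0.0059 -0.0017] rot [ 1.7996e+02 -1.0000e-02 -1.2898e+02] w 0.054 F [ 0.9 -0.6 -2.1] j6 113.9
turn rotvec(tool): [ 0.  -0.  -0.2]
[ 0.475 -0.005 -0.014] shift cm [-0.02  0.11  1.23] | in target frame [-0.02  0.12  1.23] len 1.2
```

View pics/s25.png

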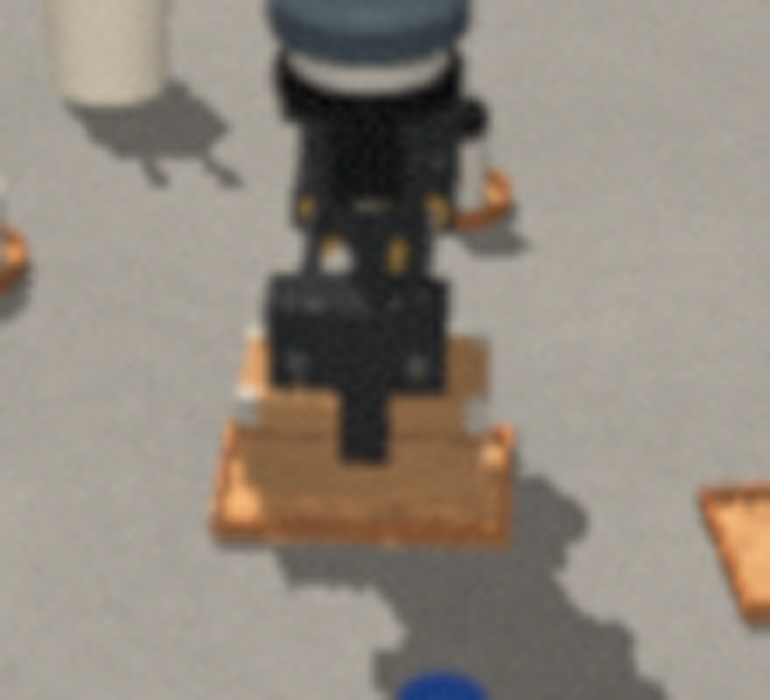

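Emit:
move_arm:
  series: [0,0,0.5,0,0,0,-1,0,0,0.4,0,0,0,-1,0,0,0.2,0,0,0,-1,0,0,0,0,0,0,-1,0,0,0,0,0,0,-1]

```text
t: 31.6
ee_pos: [0.476, -0.006, -0.0125]
tcp_rot: [180.0, 0.0, -129.0]
wrist_force: [-0.3, -0.7, -2.3]
grip_width: 0.0538
```

Emit:
move_arm:
  series: [0,0,0.1,0,0,0,-1,0,0,0,0,0,0,-1,0,0,0,0,0,0,-1]

```text
t: 31.9
ee_pos: [0.4761, -0.006, -0.0133]
tcp_rot: [-180.0, 0.0, -129.0]
wrist_force: [0.6, 0.5, -2.2]
grip_width: 0.0536
```

Emit:
move_arm:
  series: [0,0,0.1,0,0,0,-1,0,0,0,0,0,0,-1,0,0,0,0,0,0,-1]

```text
t: 32.2
ee_pos: [0.4762, -0.006, -0.0142]
tcp_rot: [-180.0, 0.0, -129.0]
wrist_force: [-0.6, 0.9, 1.1]
grip_width: 0.0538
```

Contact: vertical force went from -2.2 to +1.1 N. Release and rise.

Emit:
move_arm:
  series: [0,0,0,0,0,0,1,0,0,0,0,0,0,1,0,0,0,0,0,0,1,0,0,0,0,0,0,1,0,0,0,0,0,0,1]

```text
t: 32.7
ee_pos: [0.476, -0.006, -0.0144]
tcp_rot: [180.0, 0.0, -129.0]
wrist_force: [-0.4, 0.7, 0.6]
grip_width: 0.0876
```

Emit:
move_arm:
  series: [0,0,0,0,0,0,1,0,0,-1,0,0,0,1,0,0,-4,0,0,0,1,0,0,-4,0,0,0,1,0,0,0,0,0,0,1]

```text
t: 33.2
ee_pos: [0.4804, -0.007, 0.0815]
tcp_rot: [-179.4, 0.3, -129.0]
wrist_force: [0.8, 0.1, -0.6]
grip_width: 0.088
```

```bash
python3 leg.py -60.4 .380 -.310 .08; python3 look.py side s26 240 180 390 350 4; cp pics/s26_raw.png pics/x_raw.png; python3 bo.py s26 o26 240 200 350 290 7 side  .475 -.005 141.2 .1 .054 .05 .475 -.005 141.2 .124 .078 .01 ; python3 bo.py s26 o26b 290 250 380 350 6 side .380 -.310 29.6 .15 .06 .05 .380 -.31 29.6 .15 .06 0; python3 look.py top t26 345 195 435 275 8;python3 bo.py t26 o26t 345 195 435 275 8 top .380 -.310 29.6 .15 .06 .05 .380 -.31 29.6 .15 .06 0
```

```text
t 33.2 pos [ 0.4804 -0.007   0.0815] rot [-179.45    0.26 -128.96] w 0.088 F [ 0.8  0.1 -0.6] j6 113.9
turn rotvec(tool): [ -0.6  -0.1 -68.6]
[ 0.38 -0.31  0.08] shift cm [ 29.87 -11.24   0.13] | in target frame [21.38 23.7   0.15] len 31.9
```

View pics/o26.png

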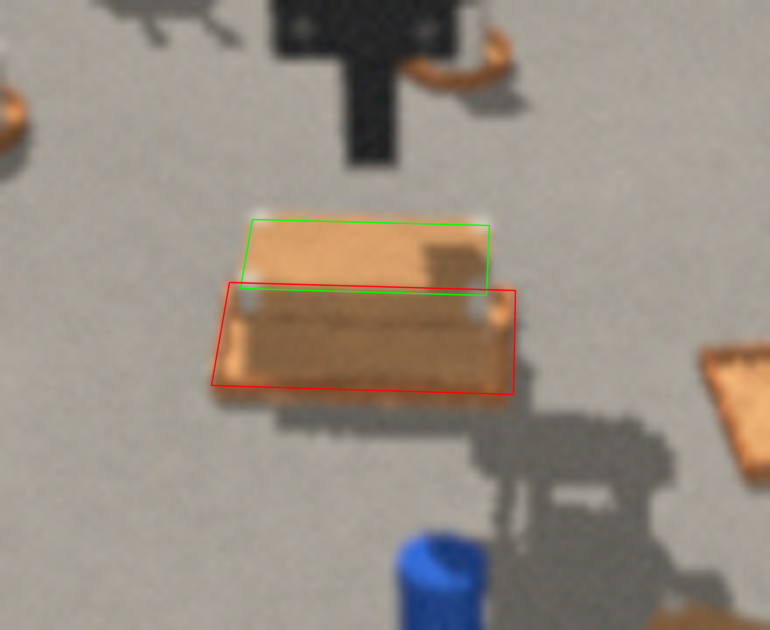

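View pics/o26b.png

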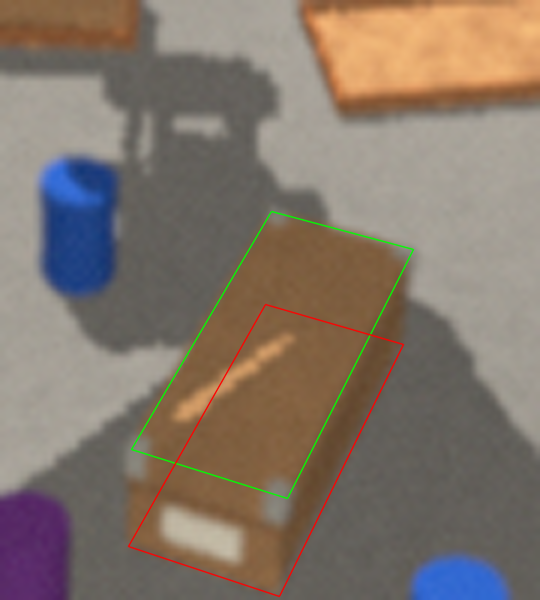

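View pics/o26t.png

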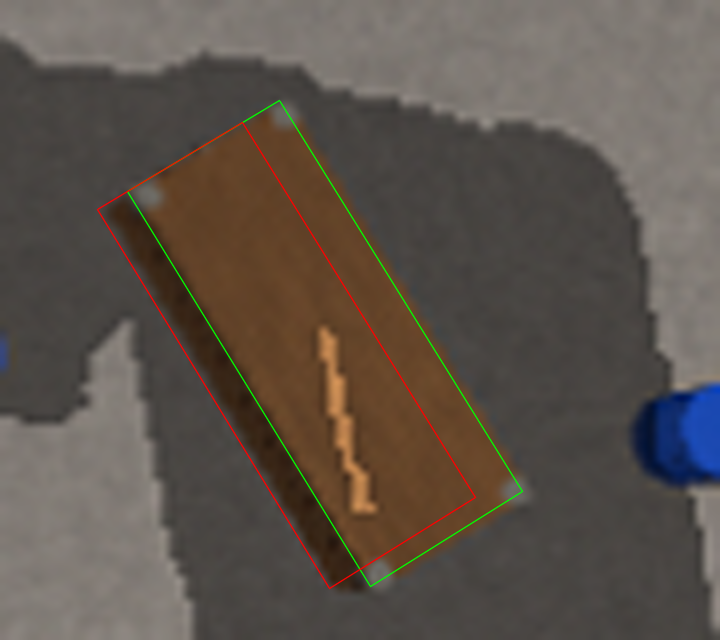

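The short box sits in its tray within about 1 px of centred. Next, the long box.

Emit:
move_arm:
  series: [4.2,-1.6,0,0,0,0,1,4.2,-1.6,0,0,0,0,1,4.2,-1.6,0,0,0,0,1,4.2,-1.6,0,0,0,0,1,4.2,-1.6,0,0,0,0,1]

```text
t: 33.8
ee_pos: [0.4043, -0.2202, 0.0743]
tcp_rot: [179.9, 0.0, -129.0]
wrist_force: [0.3, 0.2, 1.1]
grip_width: 0.0882
```

Emit:
move_arm:
  series: [4.2,-1.6,0,0,0,0,1,4.2,-1.6,0,0,0,0,1,0,0,0,0,0,-8.5,1,0,0,0,0,0,-8.5,1,0,0,0,0,0,-8.5,1]

```text
t: 34.3
ee_pos: [0.3768, -0.3044, 0.0739]
tcp_rot: [179.9, 0.1, -103.2]
wrist_force: [-0.4, 0.1, 0.3]
grip_width: 0.0881
```

Emit:
move_arm:
  series: [0,0,0,0,0,-8.5,1,0,0,0,0,0,-8.5,1,0,0,0,0,0,-8.5,1,0,0,0,0,0,-8.5,1,0,0,0,0,0,-8.5,1]

```text
t: 34.8
ee_pos: [0.3772, -0.3038, 0.074]
tcp_rot: [180.0, 0.2, -60.6]
wrist_force: [-0.8, -0.0, 0.5]
grip_width: 0.0884
```

Emit:
move_arm:
  series: [0,0,0,0,0,0,1,0,0,0,0,0,0,1]

```text
t: 35.0
ee_pos: [0.3776, -0.3043, 0.0746]
tcp_rot: [180.0, 0.1, -61.2]
wrist_force: [-0.4, -0.2, -0.3]
grip_width: 0.0879
```

```bash
python3 leg.py -60.4 .3795 -.311 .08 .3795 -.311 -.012
```

```text
t 35.0 pos [ 0.3776 -0.3043  0.0746] rot [ 1.7999e+02  1.2000e-01 -6.1220e+01] w 0.0879 F [-0.4 -0.2 -0.3] j6 8.3
turn rotvec(tool): [ 0.   0.1 -0.8]
[ 0.3795 -0.311   0.08  ] shift cm [ 0.68  0.15 -0.54] | in target frame [ 0.68  0.16 -0.54] len 0.9
[ 0.3795 -0.311  -0.012 ] shift cm [ 0.02 -0.    9.2 ] | in target frame [ 0.  -0.   9.2] len 9.2
```

Emit:
move_arm:
  series: [0.65,0.15,0,0,0,-0.8,1,0,0,2,0,0,0,1,0,0,2,0,0,0,1,0,0,2,0,0,0,1,0,0,0,0,0,0,1]

```text
t: 35.5
ee_pos: [0.3785, -0.3098, 0.0131]
tcp_rot: [180.0, 0.3, -60.3]
wrist_force: [0.5, 0.2, 0.2]
grip_width: 0.0885
```

Emit:
move_arm:
  series: [0,0,0,0,0,0,1]

```text
t: 35.6
ee_pos: [0.3799, -0.3115, 0.0155]
tcp_rot: [-180.0, 0.1, -60.2]
wrist_force: [0.3, -0.7, 0.6]
grip_width: 0.0878
```

```bash
python3 leg.py -60.4 .3795 -.311 -.012;  python3 look.py side s27 280 230 390 360 5
```

```text
t 35.6 pos [ 0.3799 -0.3115  0.0155] rot [-1.800e+02  6.000e-02 -6.023e+01] w 0.0878 F [ 0.3 -0.7  0.6] j6 7.0
turn rotvec(tool): [-0.   0.1  0.2]
[ 0.3795 -0.311  -0.012 ] shift cm [-0.06  0.01  2.75] | in target frame [-0.06  0.01  2.75] len 2.8
```

View pics/s27.png

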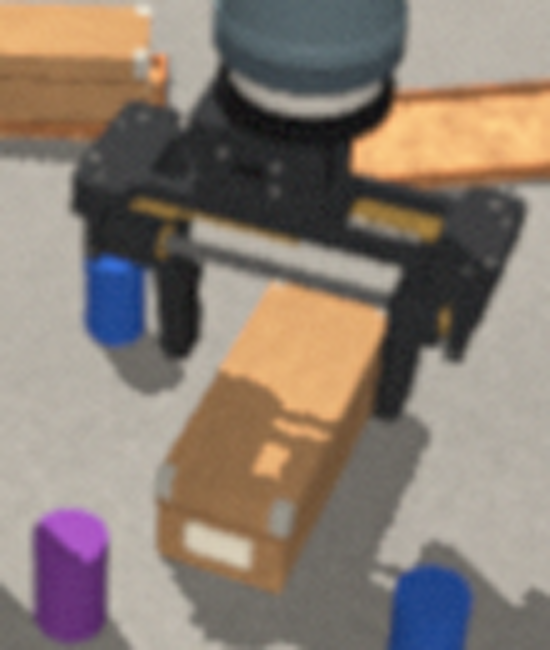

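Emit:
move_arm:
  series: [0,0,1,0,0,0,1,0,0,1,0,0,0,1,0,0,0.7,0,0,0,1,0,0,0,0,0,0,-1,0,0,0,0,0,0,-1]

```text
t: 36.15
ee_pos: [0.3798, -0.3111, -0.0118]
tcp_rot: [-180.0, 0.0, -60.2]
wrist_force: [-0.1, 0.1, 0.7]
grip_width: 0.0743
```

Emit:
move_arm:
  series: [0,0,0,0,0,0,-1,0,0,0,0,0,0,-1,0,0,0,0,0,0,-1,0,0,0,0,0,0,-1,0,0,0,0,0,0,-1]

```text
t: 36.65
ee_pos: [0.3801, -0.3116, -0.0111]
tcp_rot: [-180.0, -0.0, -60.2]
wrist_force: [-0.1, 0.8, 2.7]
grip_width: 0.0595
```

Emit:
move_arm:
  series: [0,0,0,0,0,0,-1,0,0,0,0,0,0,-1,0,0,0,0,0,0,-1]

```text
t: 36.95
ee_pos: [0.3801, -0.3115, -0.0112]
tcp_rot: [-180.0, -0.0, -60.2]
wrist_force: [-0.3, 1.4, 5.0]
grip_width: 0.0601
```

```bash
python3 leg.py -;  python3 look.py side s28 280 230 390 360 5
```

```text
t 36.95 pos [ 0.3801 -0.3115 -0.0112] rot [-1.7999e+02 -2.0000e-02 -6.0180e+01] w 0.0601 F [-0.3  1.4  5. ] j6 7.0
```

View pics/s28.png

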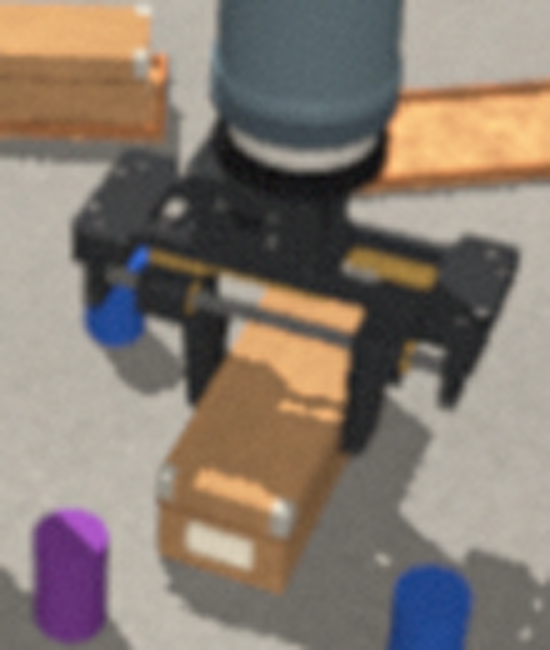

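Emit:
move_arm:
  series: [0,0,-1,0,0,0,-1,0,0,-2,0,0,0,-1,0,0,-2,0,0,0,-1,0,0,-2,0,0,0,-1,0,0,0,0,0,0,-1]

```text
t: 37.5
ee_pos: [0.381, -0.3126, 0.0607]
tcp_rot: [-180.0, -0.2, -60.2]
wrist_force: [-0.2, -1.0, -5.2]
grip_width: 0.0598
```

```bash
python3 leg.py -118.7 .637 -.1745 .06;  python3 look.py side s29 280 200 390 330 5
```

```text
t 37.5 pos [ 0.381  -0.3126  0.0607] rot [-179.96   -0.22  -60.17] w 0.0598 F [-0.2 -1.  -5.2] j6 7.0
turn rotvec(tool): [-0.1 -0.2 58.5]
[ 0.637  -0.1745  0.06  ] shift cm [  0.75 -29.08   0.09] | in target frame [-24.41 -15.83   0.07] len 29.1
```

View pics/s29.png

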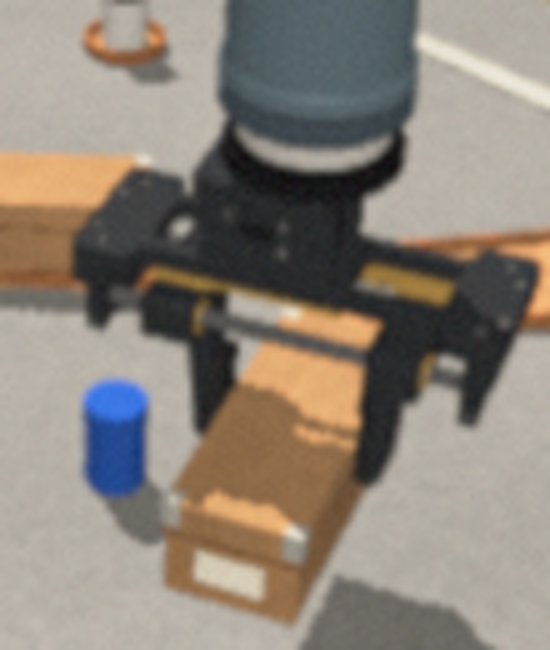

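The long box is lifted level. Carry it to the long tray.

Emit:
move_arm:
  series: [0.1,-3.6,0,0,0,0,-1,0.1,-4,0,0,0,0,-1,0.1,-4,0,0,0,0,-1,0.1,-4,0,0,0,0,-1,0.1,-4,0,0,0,0,-1]

```text
t: 38.05
ee_pos: [0.5524, -0.2165, 0.0562]
tcp_rot: [179.9, 0.2, -60.2]
wrist_force: [1.0, -0.7, -5.1]
grip_width: 0.0596
```

Emit:
move_arm:
  series: [0.1,-4,0,0,0,0,-1,0.1,-3.5,0,0,0,0,-1,0,-2,0,0,0,0,-1,0,0,0,0,0,5,-1,0,0,0,0,0,8,-1]

```text
t: 38.55
ee_pos: [0.6348, -0.1712, 0.0554]
tcp_rot: [179.8, 0.2, -73.3]
wrist_force: [0.3, 0.9, -5.3]
grip_width: 0.0598
```

Emit:
move_arm:
  series: [0,0,0,0,0,8,-1,0,0,0,0,0,8,-1,0,0,0,0,0,8,-1,0,0,0,0,0,8,-1,0,0,0,0,0,8,-1]

```text
t: 39.05
ee_pos: [0.6342, -0.172, 0.0556]
tcp_rot: [179.7, 0.0, -113.5]
wrist_force: [0.2, 0.2, -5.2]
grip_width: 0.0595
```

Emit:
move_arm:
  series: [0,0,0,0,0,5.5,-1,0,0,0,0,0,0,-1,0,0,0,0,0,0,-1]

```text
t: 39.35
ee_pos: [0.6348, -0.1723, 0.0567]
tcp_rot: [179.8, -0.0, -118.5]
wrist_force: [0.7, 0.0, -5.6]
grip_width: 0.06
```

```bash
python3 leg.py -118.7 .637 -.1745 .03 .637 -.1745 -.0072
```

```text
t 39.35 pos [ 0.6348 -0.1723  0.0567] rot [ 179.83   -0.   -118.53] w 0.06 F [ 0.7  0.  -5.6] j6 93.0
turn rotvec(tool): [ 0.2 -0.   0.2]
[ 0.637  -0.1745  0.03  ] shift cm [ 0.09 -0.31  2.67] | in target frame [ 0.09 -0.3   2.67] len 2.7
[ 0.637  -0.1745 -0.0072] shift cm [-0.   -0.01  3.72] | in target frame [ 0.   -0.    3.72] len 3.7
```

Emit:
move_arm:
  series: [0.1,-0.3,1.5,0,0,0.2,-1,0,0,1.5,0,0,0,-1,0,0,1,0,0,0,-1,0,0,0,0,0,0,-1,0,0,0,0,0,0,-1]

```text
t: 39.85
ee_pos: [0.6376, -0.1748, 0.0177]
tcp_rot: [179.9, 0.0, -118.9]
wrist_force: [-0.0, -0.3, -5.8]
grip_width: 0.0594
```

```bash
python3 leg.py -118.7 .637 -.1745 -.0072; python3 look.py side s30 320 180 430 280 7; python3 bo.py s30 o30 320 200 430 280 7 side .637 -.1745 151.3 .15 .06 .026 .637 -.1745 151.3 .15 .06 .076 .637 -.1745 151.3 .174 .084 .01
```

```text
t 39.85 pos [ 0.6376 -0.1748  0.0177] rot [ 1.7992e+02  1.0000e-02 -1.1887e+02] w 0.0594 F [-0.  -0.3 -5.8] j6 93.3
turn rotvec(tool): [ 0.1  0.  -0.2]
[ 0.637  -0.1745 -0.0072] shift cm [-0.    0.06  2.49] | in target frame [-0.    0.07  2.49] len 2.5
```

View pics/o30.png

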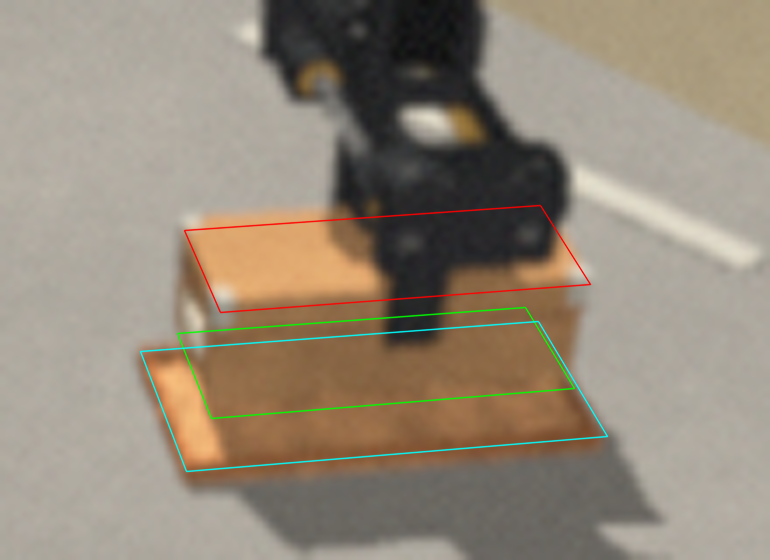

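Alignment matches the prediction. Lowering.

Emit:
move_arm:
  series: [0,0,1,0,0,-0.2,-1,0,0,0.7,0,0,0,-1,0,0,0.4,0,0,0,-1,0,0,0,0,0,0,-1,0,0,0,0,0,0,-1]

```text
t: 40.4
ee_pos: [0.638, -0.175, -0.0025]
tcp_rot: [180.0, 0.0, -118.7]
wrist_force: [0.2, 0.6, -5.1]
grip_width: 0.0598
```

Emit:
move_arm:
  series: [0,0,0.2,0,0,0,-1,0,0,0,0,0,0,-1,0,0,0,0,0,0,-1]

```text
t: 40.7
ee_pos: [0.6382, -0.1751, -0.0043]
tcp_rot: [-180.0, 0.0, -118.7]
wrist_force: [0.0, -0.5, -4.9]
grip_width: 0.0595
```

Emit:
move_arm:
  series: [0,0,0.1,0,0,0,-1,0,0,0,0,0,0,-1,0,0,0,0,0,0,-1]

```text
t: 41.0
ee_pos: [0.638, -0.175, -0.0054]
tcp_rot: [180.0, 0.0, -118.7]
wrist_force: [-0.3, -0.5, -5.2]
grip_width: 0.06
```

Emit:
move_arm:
  series: [0,0,0.1,0,0,0,-1,0,0,0,0,0,0,-1,0,0,0,0,0,0,-1]

```text
t: 41.3
ee_pos: [0.638, -0.175, -0.0065]
tcp_rot: [180.0, 0.0, -118.7]
wrist_force: [0.4, 1.0, -5.7]
grip_width: 0.0597
```

Emit:
move_arm:
  series: [0,0,0.1,0,0,0,-1,0,0,0,0,0,0,-1,0,0,0,0,0,0,-1]

```text
t: 41.6
ee_pos: [0.6383, -0.1752, -0.0071]
tcp_rot: [-180.0, 0.0, -118.7]
wrist_force: [-1.1, -0.1, -2.7]
grip_width: 0.0594
```

Contact begins (-5.5 to -2.7 N). A hair more, then release.

Emit:
move_arm:
  series: [0,0,0.05,0,0,0,-1,0,0,0,0,0,0,-1,0,0,0,0,0,0,1,0,0,0,0,0,0,1,0,0,0,0,0,0,1]

```text
t: 42.1
ee_pos: [0.6385, -0.1753, -0.0077]
tcp_rot: [-179.9, 0.0, -118.7]
wrist_force: [-0.4, -0.0, 0.0]
grip_width: 0.0817
```

Emit:
move_arm:
  series: [0,0,0,0,0,0,1,0,0,0,0,0,0,1,0,0,0,0,0,0,1,0,0,-1,0,0,0,1,0,0,-2,0,0,0,1]

```text
t: 42.6
ee_pos: [0.6366, -0.1744, 0.021]
tcp_rot: [179.8, 0.0, -118.7]
wrist_force: [0.1, 0.2, 0.1]
grip_width: 0.0881
```

Emit:
move_arm:
  series: [0,0,-4,0,0,0,1,0,0,-4,0,0,0,1,0,0,-4,0,0,0,1,0,0,-3,0,0,0,1,0,0,0,0,0,0,1]

```text
t: 43.1
ee_pos: [0.6414, -0.1765, 0.1794]
tcp_rot: [-179.4, 0.0, -118.7]
wrist_force: [0.7, 0.1, 0.2]
grip_width: 0.0881
```

```bash
python3 leg.py - .4 -.25 .17; python3 look.py side s31 320 180 430 280 7; python3 bo.py s31 o31 320 200 430 280 7 side .637 -.1745 151.3 .15 .06 .054  .637 -.1745 151.3 .174 .084 .01
```

```text
t 43.1 pos [ 0.6414 -0.1765  0.1794] rot [-1.7937e+02  5.0000e-02 -1.1867e+02] w 0.0881 F [0.7 0.1 0.2] j6 93.1
[ 0.4  -0.25  0.17] shift cm [18.03 17.66  0.73] | in target frame [18.03 17.66  0.73] len 25.2
```

View pics/o31.png

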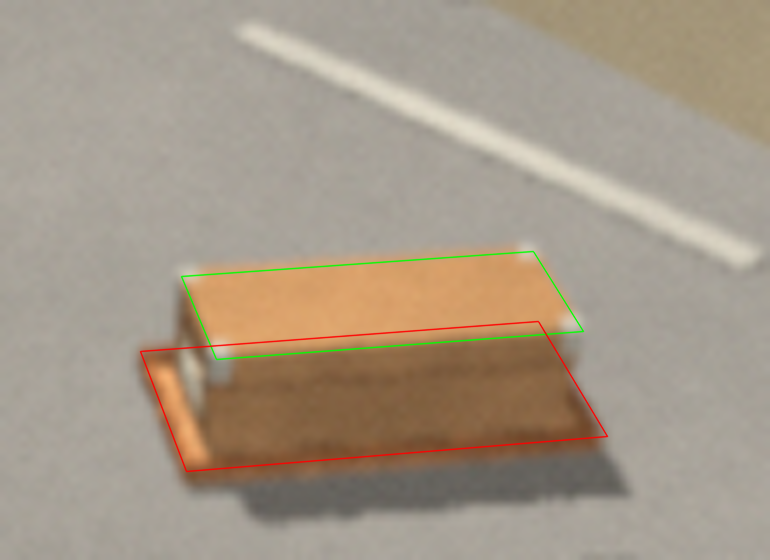

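The long box is in its tray within about 1 px of ideal. Move the arm aside and check everything from above.

Emit:
move_arm:
  series: [3.4,3.4,0,0,0,0,1,3.4,3.4,0,0,0,0,1,3.4,3.4,0,0,0,0,1,3.4,3.4,0,0,0,0,1,0,0,0,0,0,0,1]

```text
t: 43.65
ee_pos: [0.4479, -0.2287, 0.1697]
tcp_rot: [179.6, 0.0, -118.9]
wrist_force: [0.4, 0.4, 0.0]
grip_width: 0.0884
```

Run:
```python
from h import *
t=arm.camera("top")[:,:,::-1].copy();s=arm.camera("side")[:,:,::-1].copy()
g=(0,255,0);c=(255,255,0)
A=[(rect(.637,-.1745,151.3,.15,.06,.054),g),(rect(.475,-.005,141.2,.1,.054,.05),g),(circ(.4235,.2642,.025,.044),c),(circ(.6575,.174,.016,.054),c)]
overlay("top",t,A,(80,100,440,250),2.2,"pics/ft.png")
overlay("side",s,A,(210,130,450,330),3.3,"pics/fs.png")
print(arm.sense()["t"])
```

```text
43.75
```

View pics/ft.png

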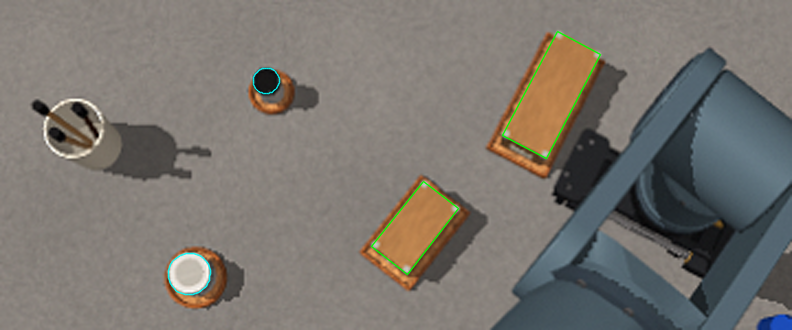

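View pics/fs.png

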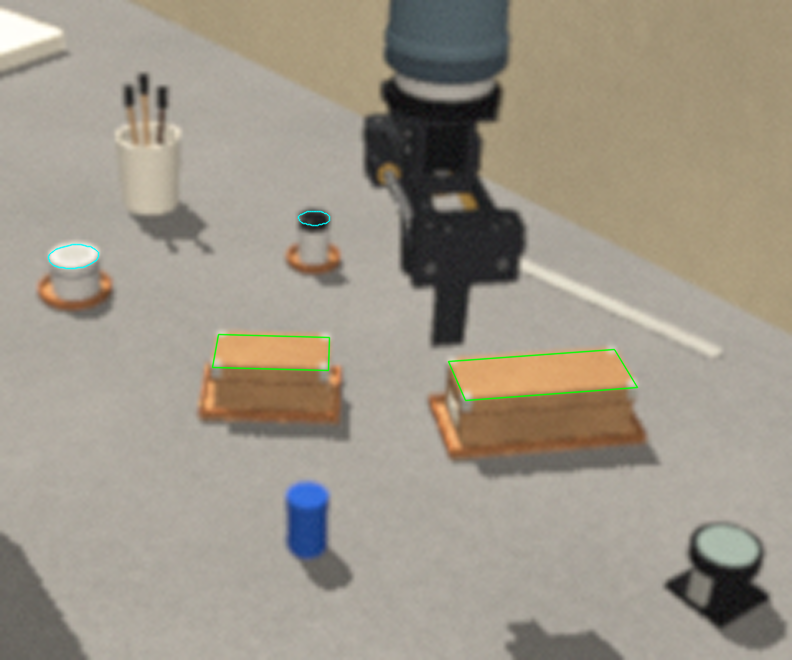

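All four match the ideal outlines in both views, the pot and loupe are in place, and the arm touches nothing.

Emit:
move_arm:
  series: [0,0,0,0,0,0,1,0,0,0,0,0,0,1,0,0,0,0,0,0,1]

```text
t: 44.05
ee_pos: [0.4542, -0.2287, 0.1718]
tcp_rot: [180.0, 0.0, -118.6]
wrist_force: [0.2, -0.4, 0.4]
grip_width: 0.088
```

```bash
python3 -c "
from bench import arm
print(arm.sign_off())"
```

```text
the job is handed in; nothing more can be done
None
```

I took the stack apart from the top down and set all four containers in their places: canister, tin, short box, then long box. I handed in at about 44 s of the 125 s allowed; the sign-off gives no verdict.

**Last checks:** in both final pictures each container lies on its ideal outline to about 1 px (2–3 mm), flat and inside its lip. The brush pot and loupe look unmoved by eye, and the arm stood clear with the gripper open.

**What disagreed:**
- **Tool height:** the reported TCP height was about 40 mm below the finger tips seen in the pictures. The canister grasp confirmed the pictures, so I set heights from them and from touch force. The highest touch force was about 12 N, when the canister met its floor.
- **Joint 6:** it ran into its limit (-178.7°) while I first lined up for the short box. I used the half-turn grasp instead. The range limit is a failure condition, and I could not confirm it was not counted.

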